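Find the high spot of a press die table with a dial gauge

TASK

The tablet-press die table has been set down by eye on the hand-cranked run-out stand and must be checked before it is trued up. Swing the dial-gauge arm fully in against its stop by its black grip (the gauge itself is delicate: do not push it), lock the arm by pushing the red-headed pin right home through the fork and the arm's lug, and then crank the table at least once right round while watching the gauge. Finally bring the high spot, where the gauge reads most, to the plunger and leave it there at rest, with the pin still home and everything else on the bench where it was.

Things in the scene. Friction and masses are not known exactly. Their poses are not given: they have to be found in the camera images.
- stand: run-out stand, fixed: dark base plate 315 x 330 x 20 mm, on it a turntable (196 mm across, top z 64 mm) with the die table: bright steel disc 170 mm across, top z 92 mm, ten bores, some mm off the turntable axis in an unknown direction. Origin: on the turntable axis at bench level, z up. Gauge-arm pivot at x 120, y -165 mm, fork at -115, -165; the arm swings out to -y. Highest is the crank, 157 mm
- turntable_axis (a point): point on the vertical turntable axis, at the height of the die table's top (z 92 mm)
- turntable (a joint): angle of the turntable about its vertical axis in rad, growing counter-clockwise seen from above; starts between -0.3 and 0.3; turns endlessly either way (some 0.05 N m of friction) and stays where it is left
- crank_knob (a point): middle of the crank's black free-spinning upright sleeve, 22 mm across, 36 mm tall (from z 121 to 157 mm; this point is at 142 mm), 55 mm from the turntable axis; the crank bar below it (top at z 118 mm) is fast to the table. It may start in any direction. Pinch the sleeve from above and lead it round the axis; grip it firmly; the hand need not turn
- gauge_arm (a joint): swing of the gauge arm in rad: 0 = fully in, against its stop in the fork, where the holes of lug and fork line up; grows as it swings out (counter-clockwise seen from above); starts between 0.35 and 0.7. Stiff pivot (0.45 N m): it stays where it is left
- pivot_axis (a point): the gauge arm's pivot: point on its vertical axis, z 67 mm
- swing_grip (a point): middle of the arm's black upright grip, 22 mm across, from z 85 to 125 mm (this point is at 108 mm), 185 mm from the pivot, between gauge and lug; when the arm is in, the fork's top (z 82 mm) begins 30 mm beyond it. Turns round the pivot with the arm; pinch it from above and lead it round
- lug_hole (a point): centre of the upper mouth of the hole in the arm's end (lug 12 mm thick, hole 13.5 mm), 235 mm from the pivot, z 67 mm
- fork_hole (a point): centre of the upper mouth of the fork's hole, z 82 mm (13.5 mm hole with 2 mm chamfer through two 12 mm plates, the lug comes between them); the pin goes in here from above, straight down. Axes as the stand's
- gauge: dial gauge on the arm: round case 69 mm across, from z 67 to 93 mm, white dial facing up with 15 ticks, one per mm, red needle; 120 mm from the pivot. Its plunger points at the turntable axis when the arm is in, at z 80 mm. Delicate: the robot must not push it
- plunger (a joint): how far the sprung plunger is pressed in, m (0 to 0.014, about 0.7 to 1.6 N). With the arm fully in it rides on the rim all the way round and reads about 0.0015 at the lowest to 0.0115 at the high spot, as a cosine of the table's angle. The red needle shows the same: along the plunger (towards its tip) at 0, then clockwise, one turn for 15 mm
- pin: loose steel lock pin with red head, 90 mm long, upright in one of the two holes of the blue block (which one varies). Origin: its tip; z along it towards the head. Shank 12 mm with tapered nose, 50 mm long; collar 24 mm across, 5 mm thick; above it the red head, 20 mm across, 30 mm tall; about 0.11 kg. Home when the collar rests on the fork's top
- pin_collar (a point): centre of the underside of the pin's collar, 50 mm above its tip
- pin_head (a point): where to grip the pin: middle of its red head, 74 mm above its tip
- block: fixed blue tooling block 150 x 60 x 55 mm with two upright holes at x -35 and +35 mm, 52 mm deep, holding pin and hex driver; collars rest on its top. Origin: centre of its underside
- hex_driver: loose hex driver shaped like the pin but with a green head; stands in the other hole of the blue block. Bystander
- beaker: glass beaker 80 mm across, 110 mm tall, bystander; origin centre of underside
- small_beaker: glass beaker 56 mm across, 75 mm tall, bystander; origin centre of underside
- amber_bottle: amber bottle 68 mm across, 150 mm tall, bystander; origin centre of underside
- punch_a: steel tablet punch standing on its head, 25 mm across, 130 mm tall, bystander; origin centre of underside
- punch_b: second steel punch, the same, bystander
- wrench: open wrench 160 mm long lying flat, bystander
- vial: small glass vial 30 mm across, 60 mm tall, bystander; origin centre of underside

How it is judged:
By the outcome, as a careful person would: the job done as asked, in the order asked, and still so for the second after the job is handed in, with the robot touching nothing.
It also fails if it takes over 72 s, if anything falls off the work surface, if the arm or the gripper's body presses on something with over 40 N, if the wrist force passes 120 N, or if a joint passes its speed limit or range.

ROBOT

A 7-joint arm with a two-finger parallel gripper is mounted at the origin on the work surface. World frame = base frame: x ahead of the robot, y to its left, z up, the work surface at z = 0. Lengths are in m, angles in rad, forces in N, time in s.
With the tool pointing down it reaches from about 0.425 to 0.925 m from the base axis. Payload 6.8 kg.
Tool frame: the origin (TCP) lies on the centre line of the jaws, within the pads' length; the fingertips stand 17 mm ahead of it and the grasp point (between the pads) lies 2 mm behind it; z points along the fingers, x is the direction in which the jaws open and shut, and the axes are right-handed (so a half turn about z gives the same grasp; the last joint's range is limited). The gripper opens to 85 mm and grips with 20 to 120 N. Pads are 22 mm wide; open, the fingers measure 114 mm over their backs; the gripper's body (76 mm by 85 mm) begins 54 mm behind the grasp point. The pads swing forward as they close: fully open they stand 13 mm farther back than shut.
Start: joints at [-1.208, 0.477, 0.022, 1.555, -0.011, 1.109, -0.083], TCP at [0.306, 0.602, 0.225] pointing down, gripper open.
Joint ranges: [-2.96, 2.96], [-0.34, 2.1], [-1.41, 1.46], [0.24, 2.44], [-1.37, 4.51], [0.17, 1.92], [-2.96, 2.96]. Speed limits (rad/s): [2.39, 2.39, 3.14, 3.14, 3.14, 3.14, 3.14].

INTERFACE

Orientations are given as a unit quaternion [w, x, y, z].
In Python, from station import status, read_camera, camera_model, bot gives the robot as it stands.
- The arm moves only by the tool arm_command, never from a script. Its argument "series" is a list of rows, each a list of 3 entries, a list of its own where there are three numbers: the finger opening in mm, from 0 to 85.4, then the shift along the tool's x, y, z in mm, then the turn about the tool's z in rad. In form: [[gripper, [dx, dy, dz], roll], ...]. A call has 1 to 8 rows; each row is the pose to reach, as a shift and turn from the pose commanded when the call began, along the tool's axes at that moment; what a row does not reach only later rows make up. A row lasts 1/8 s, in which the tool goes at most 62.5 mm and 10.7 degrees, less where a joint would pass 70% of its speed; a pose out of reach is approached as far as the arm can. A call with a gripper value outside its range is refused whole. The fingers move at their own pace and stop on an object; "squeeze" is the grip in N (left out, the last holds). Time passes only in rows, so rows that repeat a pose let the fingers close. It gives the time, the measured TCP pose, the force and the opening at its end, in the units of the state.
- status.get_obs(): the state, without advancing time (a new reading comes with each control period).
- read_camera(name): name is "scene" or "top" or "wrist"; returns the picture (384x512x3 uint8, blue, green, red); there is no depth.
- camera_model(name): a dict with "fov_y" (degrees; the focal length in pixels is half the picture's height over the tangent of half this angle, whatever the lens; pixels are square), "cx", "cy" (the principal point, pixels), "R" (3x3) and "t" (3): a world point X has camera coordinates R X + t. Camera axes: x right, y down, z forward; pixel columns grow to the right and rows downward; lengths in m; the calibration is good to about 2 mm. The wrist camera is an equidistant fisheye: a pixel r from the principal point sees the ray r / f radians off the axis. A picture is of the moment at which its call begins: read the wrist's pose just before it. camera_model takes no time and is no camera call; for the wrist camera it gives the pose at the moment of the call.
- bot.hand_in(): hands the job in, once; it reports no verdict.
The state is a dict: "t": time; "q": joint angles; "joint_vel": joint speeds; "joint_torque": joint torques, N m; "eef_pos": TCP position; "tool_rot": TCP orientation; "contact_force": force on the tool from outside, world axes, zero at the start; "torque": the same for the moment, N m; "gripper_width": opening from 0.0 (shut) to 1.0 (fully open).
Only numpy, scipy, OpenCV 4.12 (cv2) and the standard library are available. Lean on these libraries where they do the work, as an engineer would, in place of code of your own. Each camera call takes 0.05 s, during which the arm holds its last target.

## Working session

There is one attempt and no reset: what is moved stays moved. The work goes in short steps, Python scripts to look and compute and a tool call to move; the robot and the scene stay as the last step left them, time stands still between calls to the robot, and variables do not carry over. Pictures are saved under pics/ and viewed, and the job is handed in when it is done.

Besides the shell and the picture viewer there is one more tool, called after ">>>" by a JSON object that holds its "op" and its "data", one argument or row to a line. arm_command: Moves the arm, as the interface text tells. Its arguments: {"type":"object","properties":{"series":{"type":"array"},"squeeze":{"type":"number"}},"required":["series"]}

```bash
ls; mkdir -p pics; python3 - <<'E'
from station import status, read_camera, camera_model, bot
import cv2
print(status.get_obs())
for n in ["scene","top","wrist"]:
    m=camera_model(n); print(n,m)
    cv2.imwrite(f"pics/{n}0.png",read_camera(n))
E
```

```text
pics
{'t': 0.0, 'q': array([-1.20811611,  0.4778189 ,  0.02229473,  1.55642916, -0.01148964,
        1.10927379, -0.08311525]), 'joint_vel': array([ 0.00018093,  0.00068641, -0.00099501, -0.00138739, -0.00110624,
       -0.0012028 ,  0.00064734]), 'joint_torque': array([-5.98759616e-04, -5.96449041e+01,  1.60734147e+00, -2.81200916e+01,
        1.23340517e-02,  9.28666763e-03,  1.86322062e-06]), 'eef_pos': array([0.30589197, 0.60105216, 0.22372164]), 'tool_rot': array([ 5.22129185e-04,  8.52506591e-01,  5.22715698e-01, -7.34086627e-04]), 'contact_force': array([ 0.08091254,  0.09845323, -0.22571583]), 'torque': array([-0.04258361,  0.02405111,  0.00043898]), 'gripper_width': 1.0000049766123262}
scene {'fov_y': 57.80235884859862, 'cx': 253.0417761062091, 'cy': 187.2549500060867, 'R': array([[-0.69302655,  0.72065849, -0.01911895],
       [ 0.41348572,  0.37562727, -0.8294177 ],
       [-0.59054531, -0.5827139 , -0.55830167]]), 't': array([ 0.39712417, -0.15344298,  1.49818813])}
top {'fov_y': 43.26806749479261, 'cx': 249.36245211109002, 'cy': 192.964790428842, 'R': array([[-9.32737729e-03, -9.99955628e-01, -1.32017057e-03],
       [-9.95919848e-01,  9.40822353e-03, -8.97504440e-02],
       [ 8.97588821e-02,  4.77647817e-04, -9.95963410e-01]]), 't': array([0.01545196, 0.56345478, 1.73914951])}
wrist {'fov_y': 65.70646984690485, 'cx': 259.67373643390357, 'cy': 194.71140519170342, 'R': array([[ 4.52993472e-01,  8.91513788e-01, -2.82468283e-04],
       [ 8.57093988e-01, -4.35416947e-01,  2.75321589e-01],
       [ 2.45330001e-01, -1.24960984e-01, -9.61352143e-01]]), 't': array([-0.67419736, -0.03595293,  0.37784977])}
```

```bash
python3 - <<'E'
import cv2
for n in ["scene","top","wrist"]:
    i=cv2.imread(f"pics/{n}0.png"); cv2.imwrite(f"pics/{n}0b.png",cv2.resize(i,(768,576),interpolation=cv2.INTER_CUBIC))
E
```

```text
(no output)
```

View pics/scene0b.png

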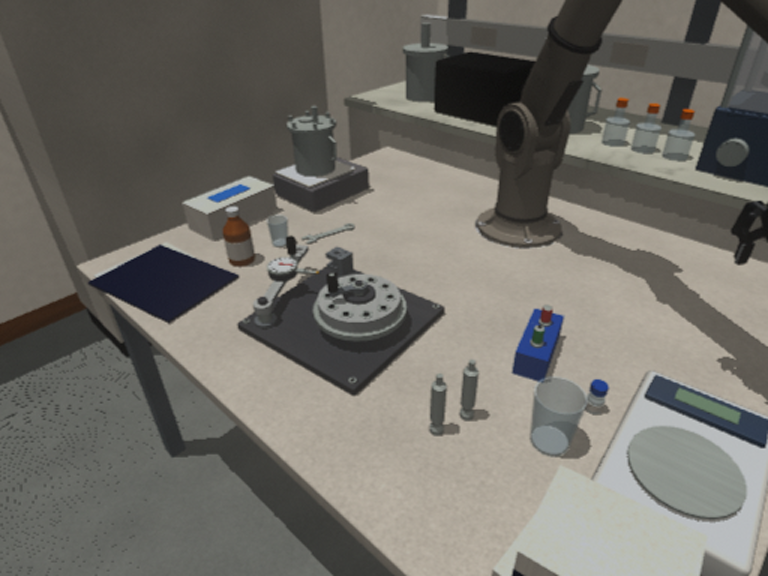

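View pics/top0b.png

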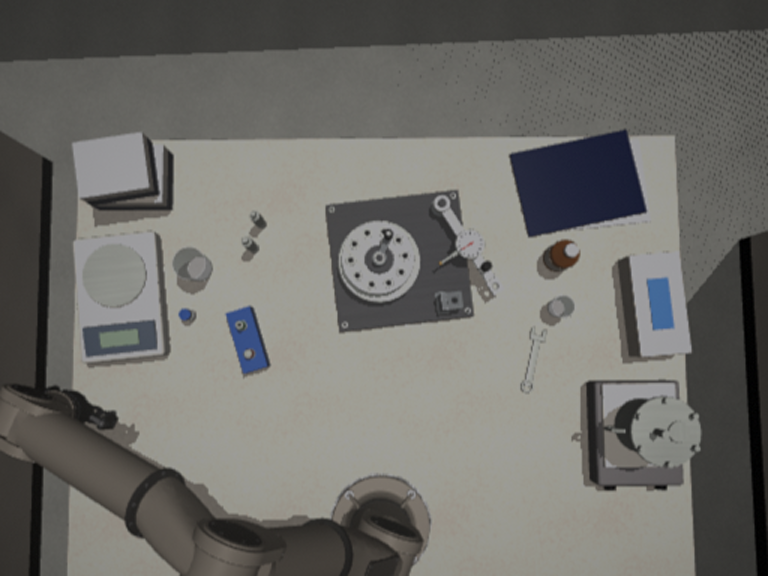

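View pics/wrist0b.png

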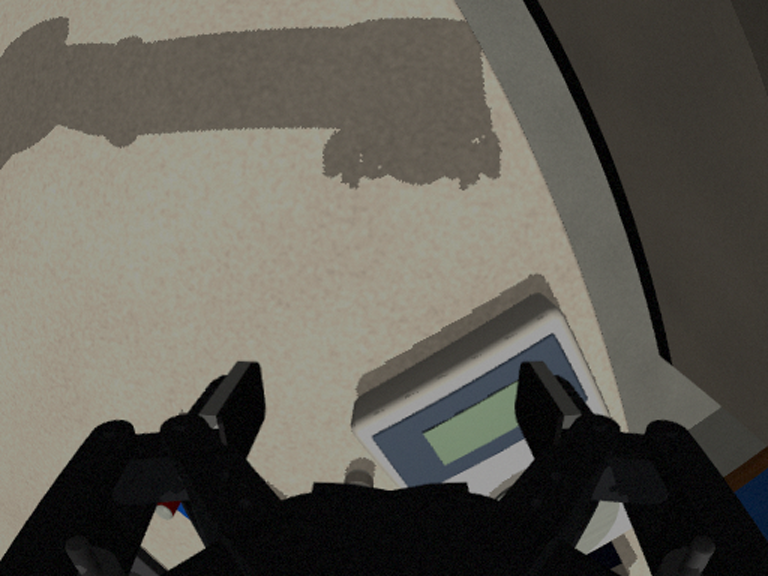

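The top view shows the stand at about (400,260) of the 1.5x picture, with the arm swung out towards image right. The blue block is at (247,340) and the amber bottle at (563,253). The scene view shows the red-headed pin in the block hole nearer the robot. Next I'll take enlarged crops.

```bash
cat > h.py <<'E'
import numpy as np, cv2
from station import status, read_camera, camera_model, bot
def K(m): return 192/np.tan(np.radians(m['fov_y'])/2)
def ray(n,uv,m=None):
    m=m or camera_model(n); f=K(m); d=np.array([uv[0]-m['cx'],uv[1]-m['cy']],float)
    if n=='wrist':
        r=np.hypot(*d); th=r/f; v=np.r_[d/max(r,1e-9)*np.sin(th),np.cos(th)]
    else: v=np.r_[d/f,1]
    R=np.array(m['R']); return -R.T@np.array(m['t']), R.T@v
def atz(n,uv,z,m=None):
    c,d=ray(n,uv,m); return c+d*(z-c[2])/d[2]
def proj(n,X,m=None):
    m=m or camera_model(n); p=np.array(m['R'])@np.asarray(X,float)+np.array(m['t']); f=K(m)
    if n=='wrist':
        r=np.hypot(p[0],p[1]); th=np.arctan2(r,p[2]); return np.array([m['cx'],m['cy']])+f*th*p[:2]/max(r,1e-9)
    return np.array([m['cx'],m['cy']])+f*p[:2]/p[2]
def tri(obs):
    A=np.zeros((3,3));b=np.zeros(3)
    for n,uv in obs:
        c,d=ray(n,uv); d/=np.linalg.norm(d); P=np.eye(3)-np.outer(d,d);A+=P;b+=P@c
    return np.linalg.solve(A,b)
def crop(src,x0,y0,w,h,s,out):
    i=src[y0:y0+h,x0:x0+w]; i=cv2.resize(i,None,fx=s,fy=s,interpolation=cv2.INTER_CUBIC)
    i=np.clip(i.astype(float)*1.4,0,255).astype(np.uint8)
    for k in range(0,w,10):
        cv2.line(i,(int(k*s),0),(int(k*s),8 if (x0+k)%50 else 20),(0,255,0),1)
        if (x0+k)%20==0: cv2.putText(i,str(x0+k),(int(k*s)+2,18),0,.4,(0,255,0),1)
    for k in range(0,h,10):
        cv2.line(i,(0,int(k*s)),(8,int(k*s)),(0,255,0),1)
        if (y0+k)%20==0: cv2.putText(i,str(y0+k),(10,int(k*s)+5),0,.4,(0,255,0),1)
    cv2.imwrite(out,i)
E
python3 - <<'E'
from h import *
t=cv2.imread('pics/top0.png'); s=cv2.imread('pics/scene0.png')
crop(t,210,120,130,105,6,'pics/t_stand.png')
crop(t,110,130,100,125,4.8,'pics/t_block.png')
crop(s,150,150,150,112,5.3,'pics/s_stand.png')
crop(s,270,190,150,112,5.3,'pics/s_block.png')
E
```

```text
(no output)
```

View pics/t_stand.png

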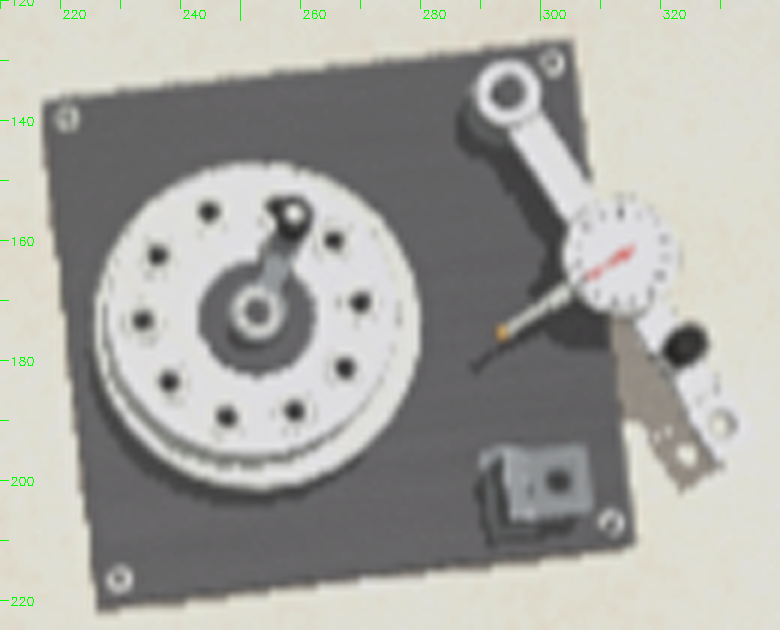

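View pics/t_block.png

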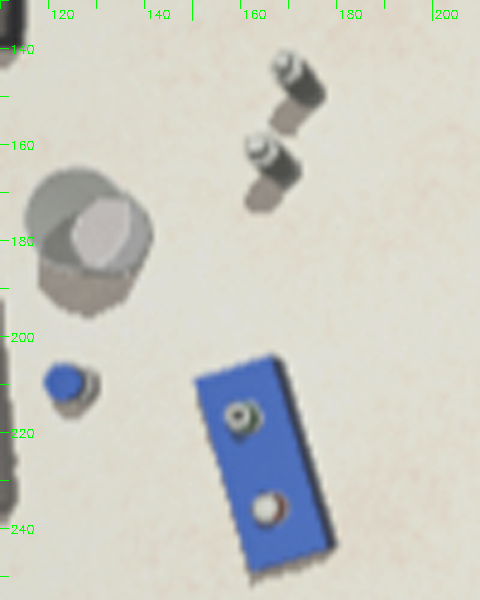

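View pics/s_stand.png

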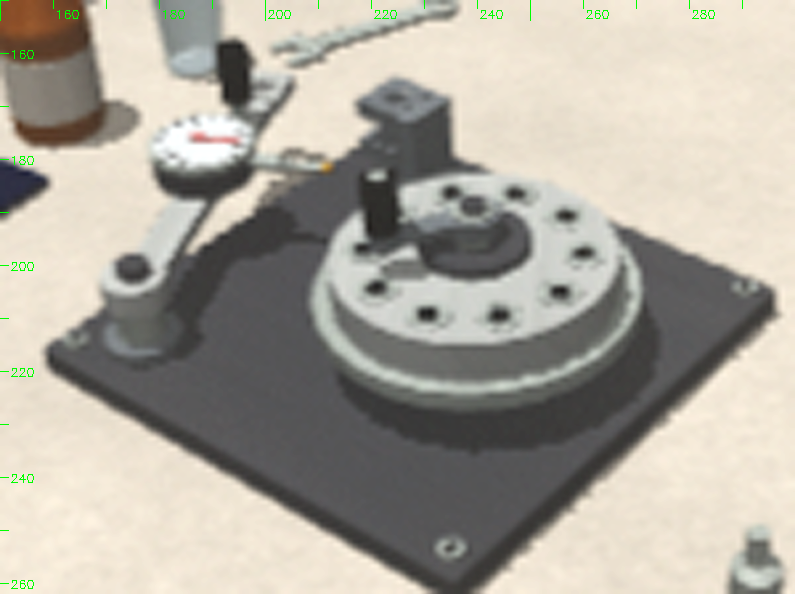

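View pics/s_block.png

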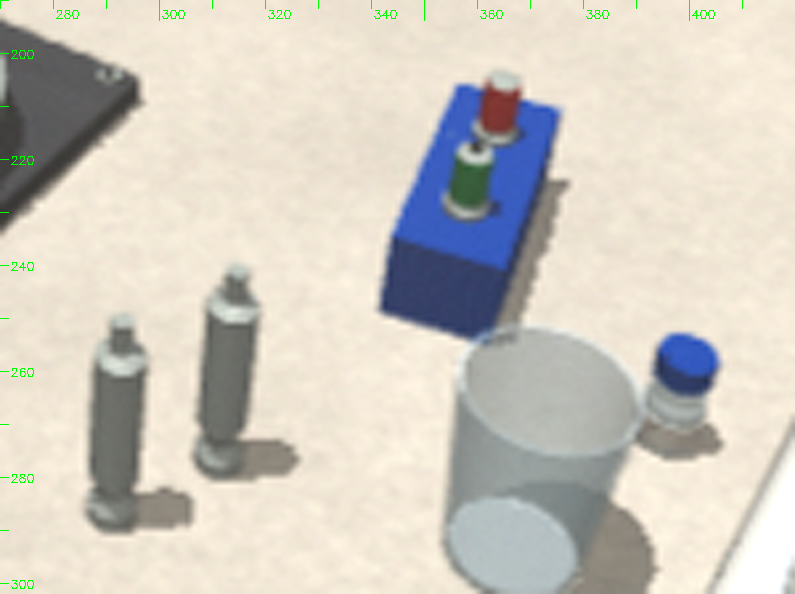

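```bash
python3 - <<'E'
from h import *
T=lambda x,y:(x/6+210,y/6+120)
S=lambda x,y:(x/5.3+150,y/5.3+150)
P={'pivot':(T(508,93),S(131,268)),'fork':(T(559,481),S(398,98)),'grip':(T(685,340),S(233,42)),'knob':(T(294,213),S(377,173)),
'hub':(T(258,312),S(475,205)),
'pin':((267/4.8+110,507/4.8+130),(505/5.3+270,76/5.3+190)),
'hex':((240/4.8+110,414/4.8+130),(476/5.3+270,152/5.3+190)),}
z={'pivot':.085,'fork':.082,'grip':.125,'knob':.157,'hub':.12,'pin':.095,'hex':.095}
np.set_printoptions(precision=4,suppress=True)
for k,(a,b) in P.items():
    X=tri([('top',a),('scene',b)]); print(k,'tri',X,'top@z',atz('top',a,z[k])[:2],'scene@z',atz('scene',b,z[k])[:2])
for c in [(44,100),(572,42),(634,545),(98,612)]: print('plate',atz('top',T(*c),.02)[:2])
# turntable lower rim
E
```

```text
pivot tri [ 0.7647 -0.1545  0.0757] top@z [ 0.762 -0.153] scene@z [ 0.7719 -0.1436]
fork tri [ 0.5307 -0.1787  0.0797] top@z [ 0.5312 -0.1791] scene@z [ 0.5327 -0.1749]
grip tri [ 0.6083 -0.2479  0.1291] top@z [ 0.6086 -0.2483] scene@z [ 0.6041 -0.2544]
knob tri [ 0.6789 -0.0239  0.159 ] top@z [ 0.6791 -0.0238] scene@z [ 0.6771 -0.0264]
hub tri [ 0.6271 -0.0026  0.1213] top@z [ 0.6278 -0.0032] scene@z [ 0.6254 -0.0034]
pin tri [0.4106 0.3034 0.0964] top@z [0.4113 0.3024] scene@z [0.4078 0.3037]
hex tri [0.478  0.324  0.0939] top@z [0.4787 0.3224] scene@z [0.4783 0.3258]
plate [0.774  0.1266]
plate [ 0.8072 -0.1993]
plate [ 0.4964 -0.2308]
plate [0.4588 0.0949]
```

Checks: pivot to fork comes out at 235 mm, the crank radius at 54.5 mm and the block hole spacing at 70 mm. The stand yaw is about 0.102 rad and the arm is out by about 0.44 rad. First I'll move above the swing grip.

```bash
cat >> h.py <<'E'
def go(x,y,z,phi=None):
    o=status.get_obs(); q=o['tool_rot']
    from scipy.spatial.transform import Rotation as Ro
    R=Ro.from_quat([q[1],q[2],q[3],q[0]]).as_matrix()
    p0=np.arctan2(R[1,0],R[0,0]); d=R.T@(np.array([x,y,z])-o['eef_pos'])
    # convert to euclid with tool assumed vertical
    r=0 if phi is None else (p0-phi+np.pi)%(2*np.pi)-np.pi
    print('t %.2f pos'%o['t'],np.round(o['eef_pos'],4),'phi %.3f'%p0,'d mm',np.round(d*1000,1),'roll %.3f'%r,'F',np.round(o['contact_force'],1),'w %.3f'%o['gripper_width'],'q',np.round(o['q'],2))
E
python3 -c "
from h import *
go(.6083,-.248,.215,-1.03)"
```

```text
t 0.15 pos [0.306  0.6011 0.2239] phi 1.100 d mm [-619.6  654.6    9.9] roll 2.130 F [0.4 0.2 0.5] w 1.003 q [-1.21  0.48  0.02  1.56 -0.01  1.11 -0.08]
```

>>> {"op": "arm_command", "data": {
  "series": [
    [60,[-20,21,0],0.06],
    [60,[-55,58,0],0.2],
    [60,[-95,100,0],0.36],
    [60,[-137,145,0],0.52],
    [60,[-179,189,0],0.68],
    [60,[-221,234,0],0.84],
    [60,[-263,278,0],1.0],
    [60,[-305,322,0],1.14]
  ],
  "squeeze": 60
}}

```text
t: 1.15
eef_pos: [0.4551, 0.1818, 0.2248]
tool_rot: [-0.0, 1.0, -0.022, 0.0]
contact_force: [0.6, 0.8, -0.2]
gripper_width: 0.706
```

```bash
python3 -c "
from h import *
go(.6083,-.248,.215,-1.03)"
```

```text
t 1.15 pos [0.4551 0.1818 0.2248] phi -0.045 d mm [172.3 422.5   9.6] roll 0.985 F [ 0.6  0.8 -0.2] w 0.706 q [-0.85  0.17  0.39  2.01 -0.08  0.98 -0.47]
```

>>> {"op": "arm_command", "data": {
  "series": [
    [60,[22,54,0],0.14],
    [60,[45,110,0],0.3],
    [60,[69,169,0],0.45],
    [60,[93,228,2],0.6],
    [60,[117,287,4],0.74],
    [60,[140,345,6],0.86],
    [60,[162,397,8],0.95],
    [60,[172,422,10],0.985]
  ]
}}

```text
t: 2.15
eef_pos: [0.6096, -0.2489, 0.2143]
tool_rot: [0.001, 0.87, -0.493, 0.0]
contact_force: [-0.6, 0.3, -0.4]
gripper_width: 0.704
```

```bash
python3 - <<'E'
from h import *
go(.6083,-.248,.112,-1.03)
m=camera_model('wrist')
i=read_camera('wrist'); cv2.imwrite('pics/w1.png',i); crop(i,0,0,512,384,1.5,'pics/w1b.png')
for n,X in {'grip':(.6083,-.248,.125),'pivot':(.7647,-.1545,.076),'fork':(.531,-.179,.082)}.items(): print(n,proj('wrist',X,m))
t=read_camera('top');crop(t,210,120,130,105,6,'pics/t1.png')
E
```

```text
t 2.15 pos [ 0.6096 -0.2489  0.2143] phi -1.030 d mm [ -1.6   0.5 102.3] roll -0.000 F [-0.6  0.3 -0.4] w 0.704 q [-0.19  0.54  0.71  1.64 -0.38  1.1  -0.41]
grip [257.74569302 196.89217113]
pivot [258.39444847   1.19493602]
fork [163.07463507 213.44665892]
```

View pics/w1b.png

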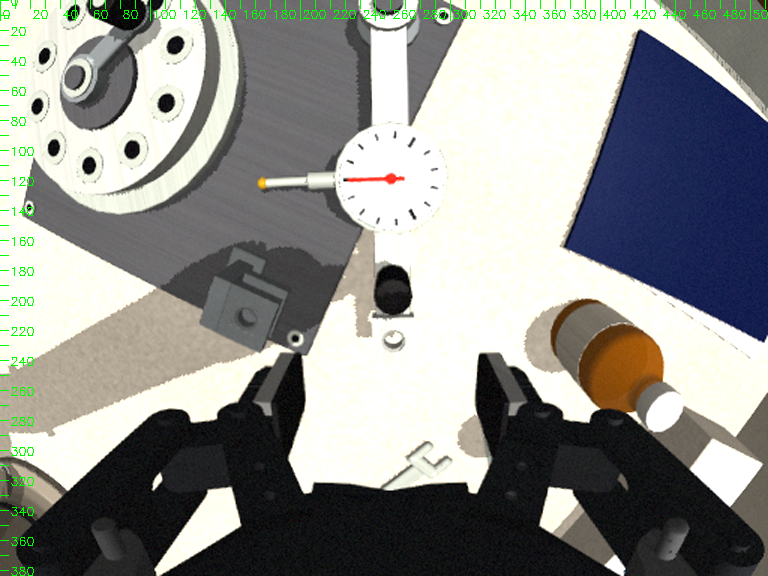

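View pics/t1.png

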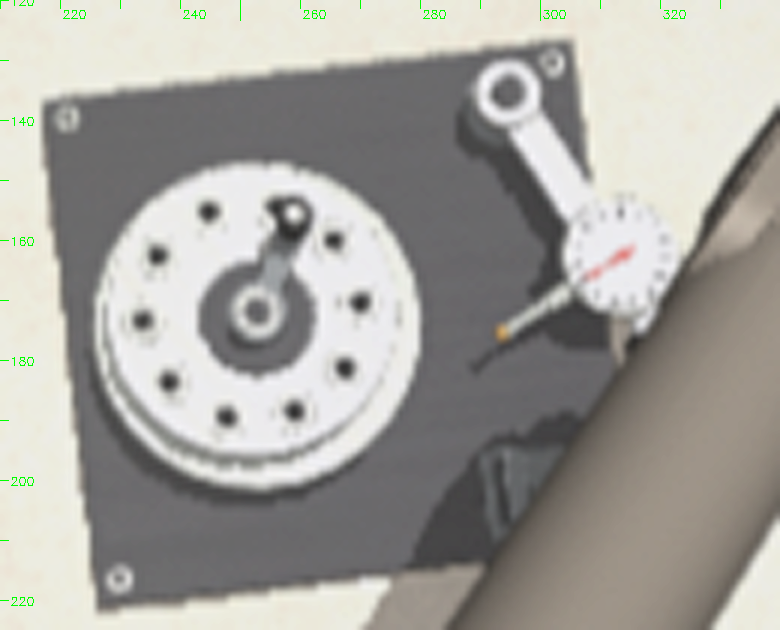

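The wrist view shows the grip at about (262,190) and the fork hole at (165,211), close to the predicted positions. I'll zoom in on it.

```bash
python3 - <<'E'
from h import *
i=cv2.imread('pics/w1.png'); i=np.clip(i*1.0,0,255).astype(np.uint8)
j=i[150:240,120:300]; j=np.clip(255*(j/255.)**0.5,0,255).astype(np.uint8); crop((j/1.4).astype(np.uint8),0,0,180,90,4.3,'pics/w1c.png')
m=camera_model('wrist'); R=np.array(m['R']);C=-R.T@np.array(m['t']); print(C, proj('wrist',C-[0,0,.2],m))
for z in (.125,.085): print(proj('wrist',(.6083,-.248,z),m))
E
```

```text
[ 0.66894113 -0.21296561  0.36306556] [259.44222613 111.43520736]
[258.00803843 196.48883481]
[258.20010263 184.78240318]
```

View pics/w1c.png

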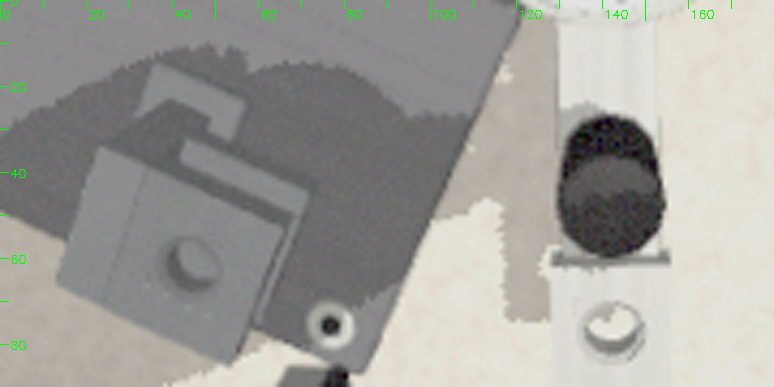

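```bash
python3 - <<'E'
from h import *
print('grip',atz('wrist',(262.3,198.1),.125),'fork',atz('wrist',(164.9,211.6),.082),'lug',atz('wrist',(262.6,226.3),.067))
go(0.607,-.250,.112)
o=status.get_obs(); print(proj('wrist',o['eef_pos']))
E
```

```text
grip [ 0.60894291 -0.25179707  0.125     ] fork [ 0.53353903 -0.17994511  0.082     ] lug [ 0.56744723 -0.27788826  0.067     ]
t 2.25 pos [ 0.6091 -0.2489  0.2141] phi -1.030 d mm [ -0.4   2.2 102.1] roll 0.000 F [-0.5 -0.3 -0.3] w 0.706 q [-0.19  0.54  0.71  1.64 -0.38  1.1  -0.41]
[259.51343701 241.67025795]
```

>>> {"op": "arm_command", "data": {
  "series": [
    [60,[1,2,25],0],
    [60,[1,2,60],0],
    [60,[1,2,90],0],
    [60,[1,2,102],0],
    [15,[1,2,102],0],
    [15,[1,2,102],0],
    [15,[1,2,102],0],
    [15,[1,2,102],0]
  ],
  "squeeze": 60
}}

```text
t: 3.25
eef_pos: [0.6096, -0.2476, 0.1146]
tool_rot: [-0.0, 0.871, -0.49, 0.002]
contact_force: [-0.2, -0.3, 6.3]
gripper_width: 0.208
```

```bash
python3 - <<'E'
from h import *
go(.5807,-.1733,.112,-1.467)
i=read_camera('wrist'); crop(i,100,60,300,224,2.6,'pics/w2.png')
E
```

```text
t 3.25 pos [ 0.6096 -0.2476  0.1146] phi -1.025 d mm [-78.5 -13.8   2.4] roll 0.442 F [-0.2 -0.3  6.3] w 0.208 q [-0.15  0.64  0.64  1.73 -0.46  0.92 -0.35]
```

View pics/w2.png

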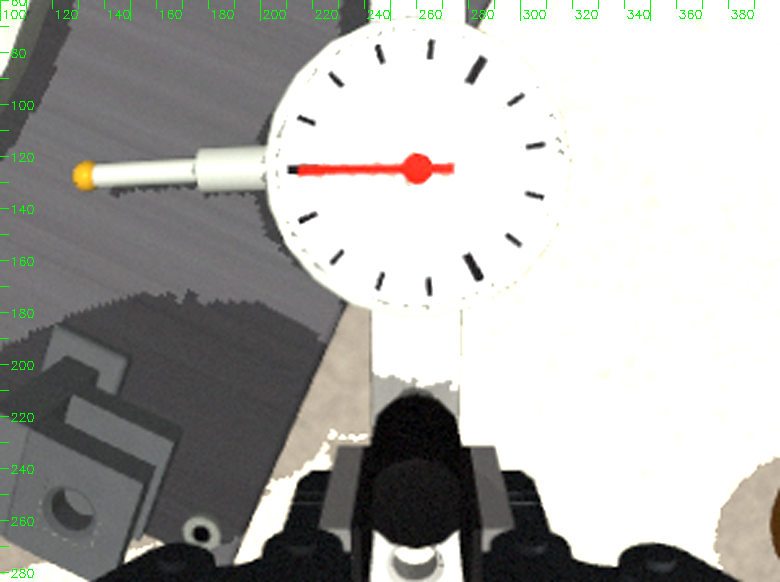

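```bash
cat >> h.py <<'E'
def arcrows(c,angs,p0,phi0,g):
    x=np.array([np.cos(phi0),np.sin(phi0)]); y=np.array([x[1],-x[0]]); r=np.array(p0[:2])-c
    for a in angs:
        d=np.array([[np.cos(a),-np.sin(a)],[np.sin(a),np.cos(a)]])@r-r
        print([round(1000*d@x,1),round(1000*d@y,1)],round(a,3),end='; ')
    print()
E
python3 - <<'E'
from h import *
arcrows(np.array([.7647,-.1545]),-np.array([.03,.08,.14,.2,.26,.32,.37,.39]),(.6085,-.2495),-1.027,15)
E
```

```text
[np.float64(-5.5), np.float64(-0.1)] -0.03; [np.float64(-14.6), np.float64(-0.5)] -0.08; [np.float64(-25.5), np.float64(-1.7)] -0.14; [np.float64(-36.3), np.float64(-3.5)] -0.2; [np.float64(-47.0), np.float64(-6.0)] -0.26; [np.float64(-57.5), np.float64(-9.1)] -0.32; [np.float64(-66.1), np.float64(-12.2)] -0.37; [np.float64(-69.5), np.float64(-13.5)] -0.39;
```

>>> {"op": "arm_command", "data": {
  "series": [
    [15,[-5.5,-0.1,0],0.03],
    [15,[-14.6,-0.5,0],0.08],
    [15,[-25.5,-1.7,0],0.14],
    [15,[-36.3,-3.5,0],0.2],
    [15,[-47,-6,0],0.26],
    [15,[-57.5,-9,0],0.32],
    [15,[-66.1,-12.2,0],0.37],
    [15,[-69.5,-13.5,0],0.39]
  ]
}}

```text
t: 4.3
eef_pos: [0.5856, -0.1807, 0.1146]
tool_rot: [-0.001, 0.759, -0.651, 0.002]
contact_force: [1.6, -2.3, 6.6]
gripper_width: 0.206
```

```bash
python3 - <<'E'
from h import *
go(.5807,-.1733,.112,-1.467)
i=read_camera('wrist'); crop(i,100,60,300,224,2.6,'pics/w3.png')
E
```

```text
t 4.30 pos [ 0.5856 -0.1807  0.1146] phi -1.417 d mm [-8.1  3.7  2.6] roll 0.050 F [ 1.6 -2.3  6.6] w 0.206 q [-0.34  0.61  0.75  1.85 -0.53  0.89 -0.75]
```

View pics/w3.png

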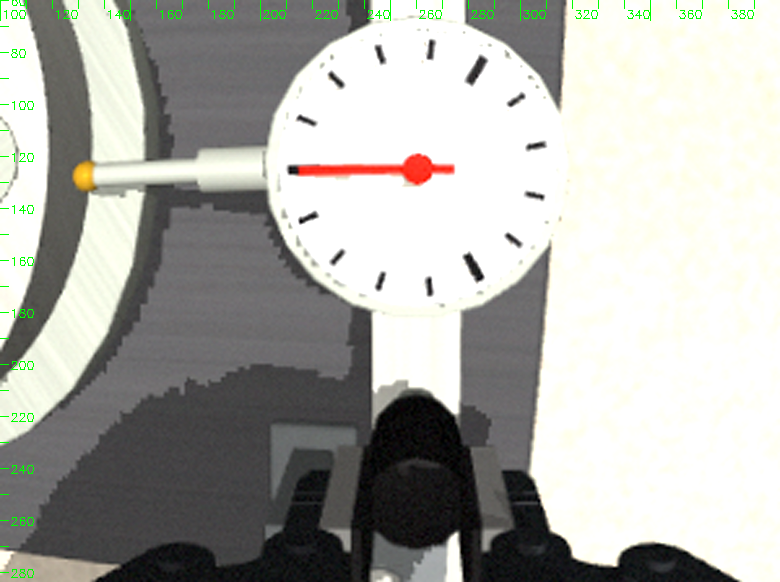

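>>> {"op": "arm_command", "data": {
  "series": [
    [15,[-3.5,0,0],0.02],
    [15,[-6,-0.1,0],0.035],
    [15,[-8,-0.2,0],0.045],
    [15,[-9.5,-0.2,0],0.05]
  ]
}}

```text
t: 4.85
eef_pos: [0.5846, -0.173, 0.1146]
tool_rot: [-0.0, 0.743, -0.669, 0.003]
contact_force: [3.7, -6.8, 2.9]
gripper_width: 0.206
```

```bash
python3 - <<'E'
from h import *
go(.5807,-.1733,.112,-1.467)
i=read_camera('wrist'); crop(i,100,60,300,224,2.6,'pics/w4.png')
E
```

```text
t 4.85 pos [ 0.5846 -0.173   0.1146] phi -1.467 d mm [-0.1  4.   2.6] roll 0.000 F [ 3.7 -6.8  2.9] w 0.206 q [-0.37  0.61  0.77  1.86 -0.54  0.89 -0.81]
```

View pics/w4.png

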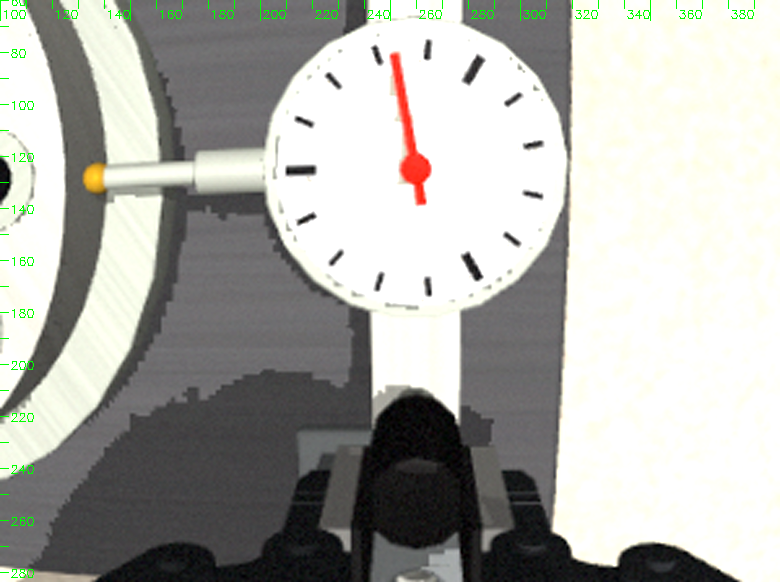

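>>> {"op": "arm_command", "data": {
  "series": [
    [15,[-1.5,0,0],0],
    [15,[-3,0,0],0],
    [15,[-4,0,0],0]
  ]
}}

```text
t: 5.28
eef_pos: [0.5846, -0.1729, 0.1147]
tool_rot: [0.001, 0.742, -0.67, 0.006]
contact_force: [6.7, -15.5, -3.4]
gripper_width: 0.204
```

```bash
python3 - <<'E'
from h import *
go(.5807,-.1733,.112,-1.467)
i=read_camera('wrist'); crop(i,100,60,300,224,2.6,'pics/w5.png')
E
```

```text
t 5.28 pos [ 0.5846 -0.1729  0.1147] phi -1.469 d mm [-0.1  3.9  2.7] roll -0.002 F [  6.7 -15.5  -3.4] w 0.204 q [-0.37  0.61  0.77  1.86 -0.53  0.88 -0.81]
```

View pics/w5.png

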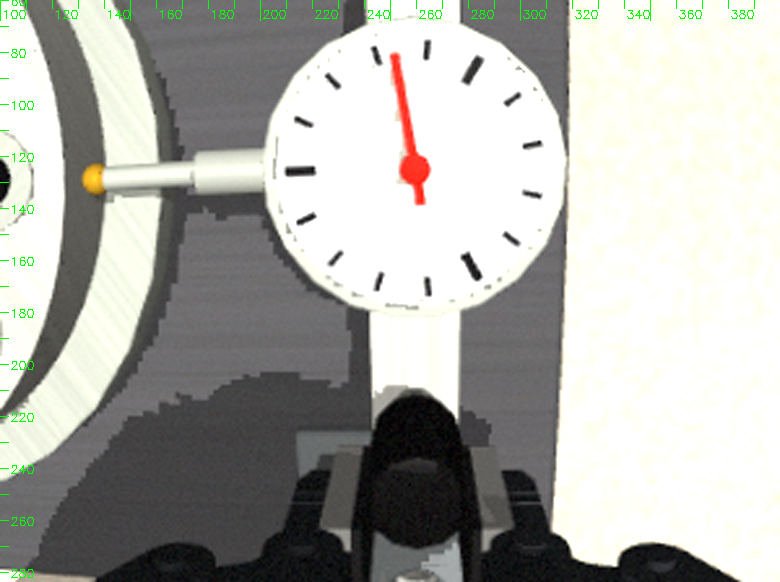

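The force rose to 17 N with no movement and the gauge is unchanged, so the arm is at its stop. I'll relax, release and lift.

>>> {"op": "arm_command", "data": {
  "series": [
    [15,[3,0,0],0],
    [15,[5,0,0],0],
    [40,[5,0,0],0],
    [55,[5,0,0],0],
    [55,[5,0,-15],0],
    [55,[5,0,-50],0],
    [55,[5,0,-90],0],
    [55,[5,0,-110],0]
  ]
}}

```text
t: 6.32
eef_pos: [0.5835, -0.1723, 0.2254]
tool_rot: [-0.001, 0.743, -0.669, 0.001]
contact_force: [0.0, 0.1, 0.8]
gripper_width: 0.643
```

```bash
python3 - <<'E'
from h import *
go(.411,.303,.2,-1.467)
m=camera_model('wrist')
i=read_camera('wrist'); cv2.imwrite('pics/w6r.png',i); crop((255*(i/255.)**.6/1.4).astype(np.uint8),100,60,300,224,2.6,'pics/w6.png')
print(proj('wrist',(.531,-.179,.082),m))
E
```

```text
t 6.33 pos [ 0.5835 -0.1723  0.2254] phi -1.465 d mm [-490.9  121.6   24.8] roll 0.002 F [0.  0.1 0.8] w 0.643 q [-0.45  0.48  0.88  1.76 -0.42  1.09 -0.9 ]
[260.5518983  230.28229205]
```

View pics/w6.png

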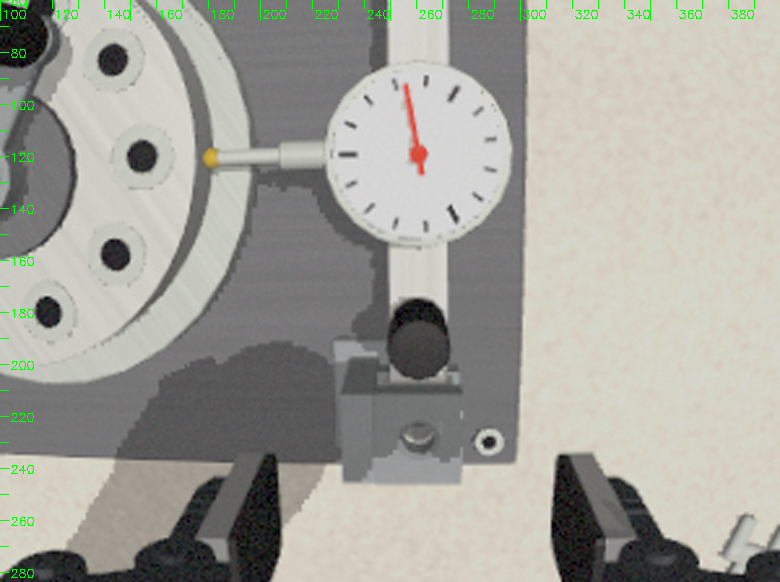

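```bash
python3 - <<'E'
from h import *
print('fork',atz('wrist',(260.8,226.9),.082),'grip',atz('wrist',((418/2.6)+100,350/2.6+60),.125))
go(.411,.303,.2,.0)
E
```

```text
fork [ 0.53545388 -0.1792701   0.082     ] grip [ 0.5829059  -0.17398476  0.125     ]
t 6.38 pos [ 0.5844 -0.1727  0.227 ] phi -1.465 d mm [-491.3  122.4   25.9] roll -1.465 F [ 1.6 -1.1  1.9] w 0.641 q [-0.45  0.48  0.88  1.76 -0.42  1.09 -0.9 ]
```

>>> {"op": "arm_command", "data": {
  "series": [
    [60,[-25,6,0],-0.01],
    [60,[-75,19,0],-0.03],
    [60,[-135,34,0],-0.05],
    [60,[-195,49,0],-0.07],
    [60,[-255,63,0],-0.1],
    [60,[-315,78,0],-0.13],
    [60,[-375,93,5],-0.15],
    [60,[-430,107,15],-0.17]
  ]
}}

```text
t: 7.38
eef_pos: [0.4296, 0.2467, 0.2075]
tool_rot: [-0.0, 0.798, -0.602, -0.0]
contact_force: [0.1, 0.7, 0.3]
gripper_width: 0.7
```

```bash
python3 - <<'E'
from h import *
go(.411,.303,.2,-1.276)
m=camera_model('wrist')
i=read_camera('wrist'); cv2.imwrite('pics/w7r.png',i); crop((255*(i/255.)**.6/1.4).astype(np.uint8),0,0,512,384,1.5,'pics/w7.png')
print(proj('wrist',(.411,.303,.095),m))
E
```

```text
t 7.38 pos [0.4296 0.2467 0.2075] phi -1.293 d mm [-59.3   2.5   7.5] roll -0.017 F [0.1 0.7 0.3] w 0.700 q [-1.36  0.26  0.84  2.04 -0.24  0.95 -1.68]
[195.79251509 191.84027394]
```

View pics/w7.png

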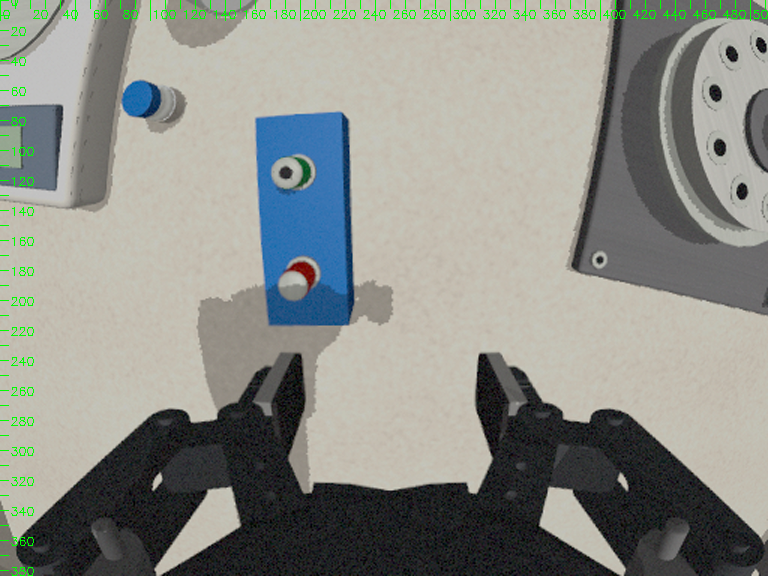

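>>> {"op": "arm_command", "data": {
  "series": [
    [60,[-25,1,5],-0.02],
    [60,[-50,2,12],-0.02],
    [60,[-59,2,40],-0.02],
    [60,[-59,2,80],-0.02],
    [60,[-59,2,110],-0.02],
    [60,[-59,2,126],-0.02],
    [60,[-59,2,126],-0.02]
  ]
}}

```text
t: 8.3
eef_pos: [0.413, 0.3, 0.081]
tool_rot: [0.001, 0.803, -0.596, 0.0]
contact_force: [-0.2, -1.7, -0.1]
gripper_width: 0.705
```

```bash
python3 - <<'E'
from h import *
go(.411,.303,.081,-1.276)
i=read_camera('wrist'); crop((255*(i/255.)**.6/1.4).astype(np.uint8),100,100,300,224,2.6,'pics/w8.png')
E
```

```text
t 8.30 pos [0.413 0.3   0.081] phi -1.276 d mm [-3.4  1.  -0. ] roll -0.000 F [-0.2 -1.7 -0.1] w 0.705 q [-1.28  0.49  0.67  2.1  -0.46  0.7  -1.58]
```

View pics/w8.png

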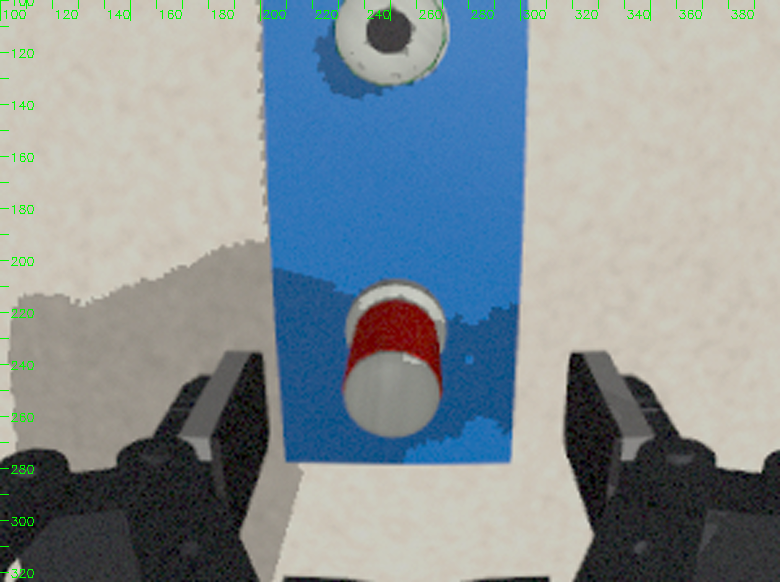

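>>> {"op": "arm_command", "data": {
  "series": [
    [60,[-4,1,0],0],
    [60,[-4,1,0],0],
    [10,[-4,1,0],0],
    [10,[-4,1,0],0],
    [10,[-4,1,0],0],
    [10,[-4,1,0],0]
  ],
  "squeeze": 60
}}

```text
t: 9.1
eef_pos: [0.4112, 0.3044, 0.0821]
tool_rot: [-0.0, 0.804, -0.595, -0.0]
contact_force: [-1.4, 0.2, 5.5]
gripper_width: 0.179
```

```bash
python3 - <<'E'
from h import *
go(.411,.303,.081,-1.276)
i=read_camera('wrist'); crop((255*(i/255.)**.6/1.4).astype(np.uint8),100,100,300,224,2.6,'pics/w9.png')
E
```

```text
t 9.10 pos [0.4112 0.3044 0.0821] phi -1.275 d mm [1.3 0.6 1.1] roll 0.001 F [-1.4  0.2  5.5] w 0.179 q [-1.29  0.49  0.67  2.1  -0.46  0.71 -1.59]
```

View pics/w9.png

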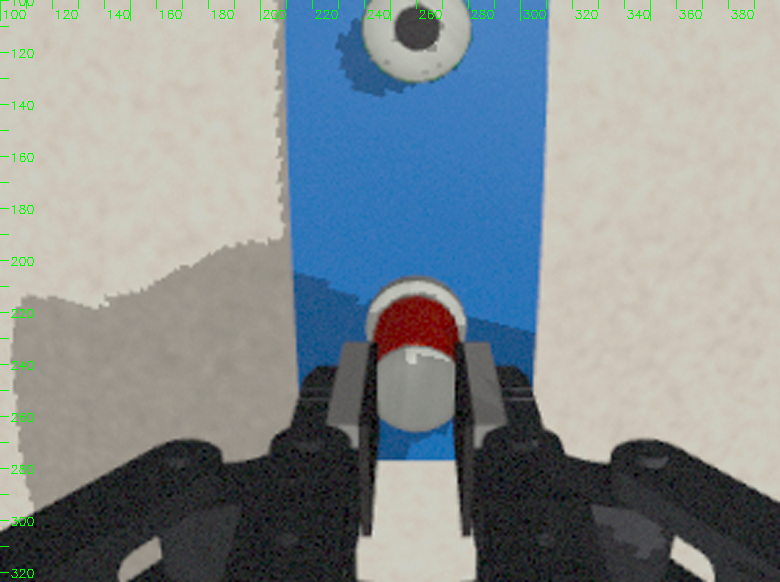

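>>> {"op": "arm_command", "data": {
  "series": [
    [10,[0,0,-10],0],
    [10,[0,0,-35],0],
    [10,[0,0,-70],0],
    [10,[0,0,-105],0],
    [10,[0,0,-118],0]
  ]
}}

```text
t: 9.78
eef_pos: [0.4117, 0.3046, 0.2016]
tool_rot: [-0.001, 0.804, -0.595, -0.0]
contact_force: [-0.2, 0.3, -0.5]
gripper_width: 0.177
```

```bash
python3 - <<'E'
from h import *
go(.534,-.1795,.2,-1.467)
E
```

```text
t 9.78 pos [0.4117 0.3046 0.2016] phi -1.275 d mm [498.7  24.    0.6] roll 0.192 F [-0.2  0.3 -0.5] w 0.177 q [-1.43  0.3   0.82  2.01 -0.27  0.94 -1.75]
```

>>> {"op": "arm_command", "data": {
  "series": [
    [10,[25,1,0],0.01],
    [10,[75,4,0],0.03],
    [10,[135,7,0],0.05],
    [10,[195,10,0],0.08],
    [10,[255,12,0],0.1],
    [10,[315,15,0],0.13],
    [10,[375,18,0],0.15],
    [10,[430,20,0],0.17]
  ]
}}

```text
t: 10.78
eef_pos: [0.5156, -0.1163, 0.1984]
tool_rot: [0.001, 0.749, -0.662, -0.001]
contact_force: [1.2, 0.5, -0.3]
gripper_width: 0.179
```

>>> {"op": "arm_command", "data": {
  "series": [
    [10,[40,2,0],0.01],
    [10,[60,3.3,0],0.02],
    [10,[68,3.7,0],0.022],
    [10,[68,3.7,0],0.022]
  ]
}}

```text
t: 11.28
eef_pos: [0.5211, -0.1813, 0.1989]
tool_rot: [0.0, 0.742, -0.67, -0.001]
contact_force: [0.2, 0.8, -0.6]
gripper_width: 0.178
```

```bash
python3 - <<'E'
from h import *
go(.534,-.1795,.2,-1.467)
m=camera_model('wrist'); o=status.get_obs()
i=read_camera('wrist'); cv2.imwrite('pics/w10r.png',i); crop((255*(i/255.)**.6/1.4).astype(np.uint8),160,120,200,150,3.9,'pics/w10.png')
print(proj('wrist',(.534,-.1795,.082),m), [proj('wrist',o['eef_pos']+[0,0,dz],m) for dz in (.013,-.022,-.077)])
s=read_camera('scene'); cv2.imwrite('pics/s10r.png',s); crop(s,150,100,150,112,5.2,'pics/s10.png')
E
```

```text
t 11.28 pos [ 0.5211 -0.1813  0.1989] phi -1.468 d mm [ -0.4 -13.   -1.1] roll -0.001 F [ 0.2  0.8 -0.6] w 0.178 q [-0.48  0.42  0.92  1.92 -0.4   0.99 -0.85]
[259.20587807 174.01266343] [array([259.22648042, 252.4539999 ]), array([259.39542598, 226.70845023]), array([259.56736727, 200.55957689])]
```

View pics/w10.png

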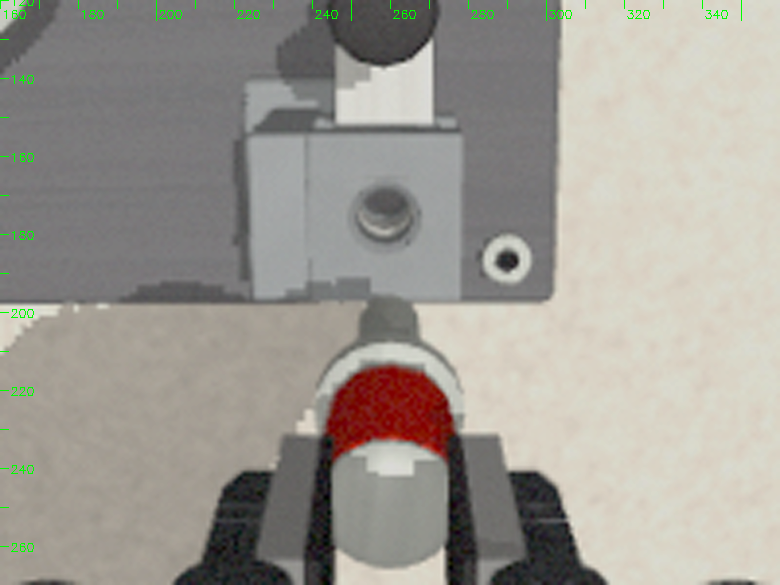

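View pics/s10.png

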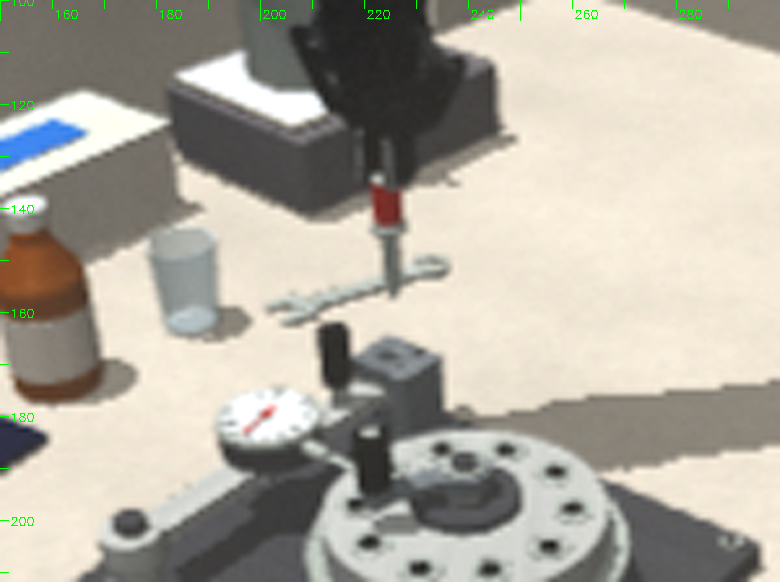

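The pin is held upright. The wrist view puts the fork hole at (259,174.6), against a prediction of (259.2,174.0) for (0.534,-0.1795). I'll bring the tip to just above the hole.

>>> {"op": "arm_command", "data": {
  "series": [
    [10,[0,-6,0],0],
    [10,[0,-12,5],0],
    [10,[-0.4,-13,18],0],
    [10,[-0.4,-13,28],0],
    [10,[-0.4,-13,32],0],
    [10,[-0.4,-13,32],0]
  ]
}}

```text
t: 12.12
eef_pos: [0.5345, -0.1793, 0.1673]
tool_rot: [0.0, 0.743, -0.67, -0.0]
contact_force: [0.3, -0.1, -1.8]
gripper_width: 0.176
```

```bash
python3 - <<'E'
from h import *
go(.534,-.1795,.167,-1.467)
m=camera_model('wrist'); o=status.get_obs()
i=read_camera('wrist'); cv2.imwrite('pics/w11r.png',i); crop((255*(i/255.)**.6/1.4).astype(np.uint8),160,120,200,150,3.9,'pics/w11.png')
print(proj('wrist',(.534,-.1795,.082),m), [proj('wrist',o['eef_pos']+[0,0,dz],m) for dz in (.013,-.022,-.077)])
s=read_camera('scene'); cv2.imwrite('pics/s11r.png',s); crop(s,185,120,80,60,9.5,'pics/s11.png')
print([proj('scene',o['eef_pos']+[0,0,dz]) for dz in (.013,-.022,-.077)],proj('scene',(.534,-.1795,.082)))
E
```

```text
t 12.12 pos [ 0.5345 -0.1793  0.1673] phi -1.467 d mm [0.1 0.5 0.3] roll -0.000 F [ 0.3 -0.1 -1.8] w 0.176 q [-0.44  0.48  0.87  1.92 -0.45  0.95 -0.82]
[259.71815741 198.27378543] [array([259.22696134, 252.4216374 ]), array([259.37947587, 226.71721794]), array([259.53489765, 200.61235258])]
[array([221.97247315, 143.48323456]), array([222.66891573, 152.56487329]), array([223.71885624, 166.2561391 ])] [223.94527739 168.18584857]
```

View pics/w11.png

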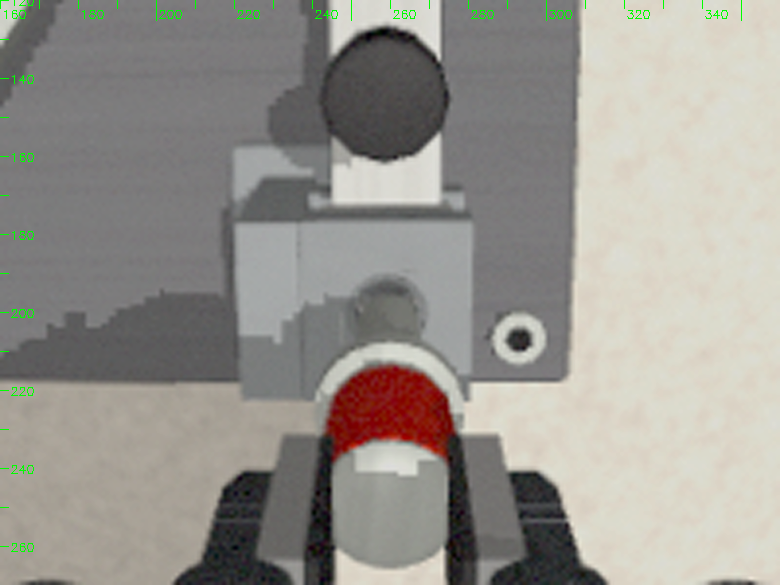

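View pics/s11.png

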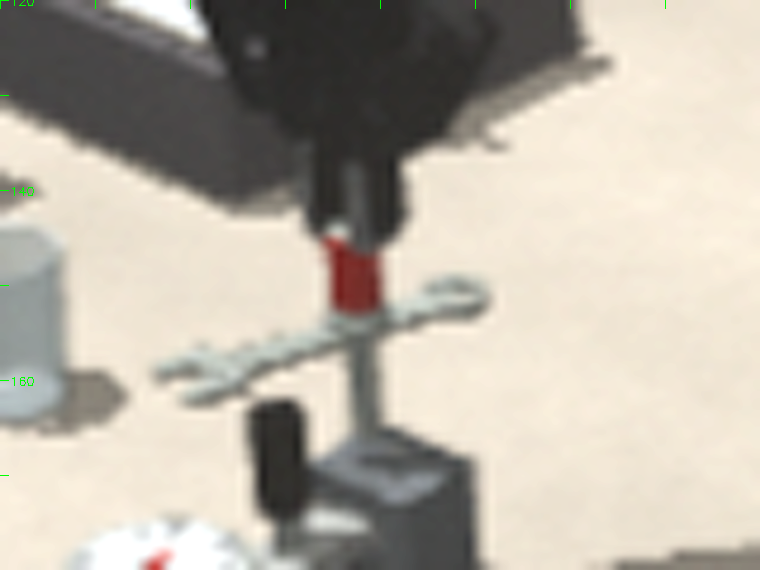

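>>> {"op": "arm_command", "data": {
  "series": [
    [10,[0.2,0.7,4],0],
    [10,[0.2,0.7,8],0],
    [10,[0.2,0.7,12],0],
    [10,[0.2,0.7,16],0],
    [10,[0.2,0.7,20],0]
  ]
}}

```text
t: 12.85
eef_pos: [0.5341, -0.1794, 0.1473]
tool_rot: [0.0, 0.743, -0.669, -0.0]
contact_force: [0.2, -1.0, -0.8]
gripper_width: 0.177
```

```bash
python3 - <<'E'
from h import *
go(.534,-.1795,.1091,-1.467)
i=read_camera('wrist'); crop((255*(i/255.)**.6/1.4).astype(np.uint8),160,120,200,150,3.9,'pics/w12.png')
E
```

```text
t 12.85 pos [ 0.5341 -0.1794  0.1473] phi -1.467 d mm [ 0.1  0.1 38.2] roll 0.000 F [ 0.2 -1.  -0.8] w 0.177 q [-0.42  0.51  0.85  1.94 -0.48  0.91 -0.8 ]
```

View pics/w12.png

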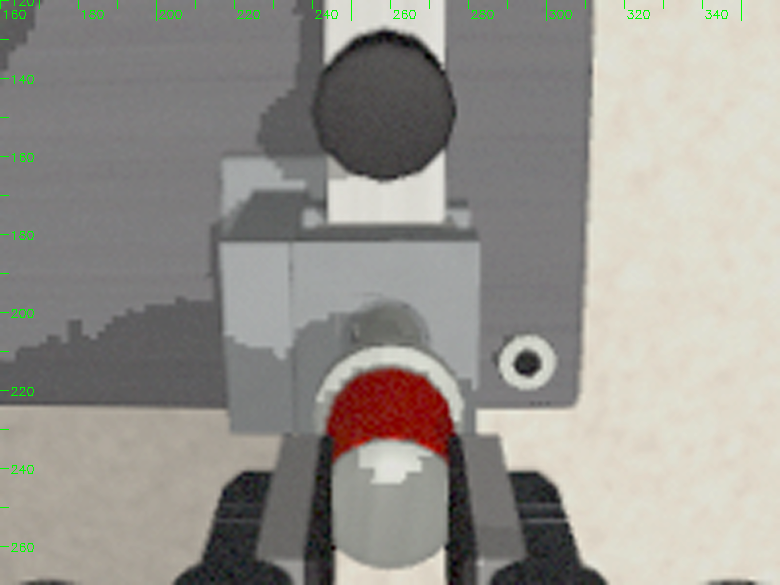

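The pin is entering freely with about 1 N on the tool. I'll carry on through the lug.

>>> {"op": "arm_command", "data": {
  "series": [
    [10,[0,0,4],0],
    [10,[0,0,8],0],
    [10,[0,0,12],0],
    [10,[0,0,16],0],
    [10,[0,0,20],0]
  ]
}}

```text
t: 13.52
eef_pos: [0.5342, -0.1794, 0.1274]
tool_rot: [0.0, 0.743, -0.669, -0.0]
contact_force: [0.3, 0.7, -0.3]
gripper_width: 0.179
```

```bash
python3 - <<'E'
from h import *
go(.534,-.1795,.1091,-1.467)
E
```

```text
t 13.53 pos [ 0.5342 -0.1794  0.1274] phi -1.467 d mm [ 0.1  0.2 18.3] roll -0.000 F [ 0.3  0.7 -0.3] w 0.179 q [-0.4   0.53  0.82  1.95 -0.51  0.87 -0.77]
```

>>> {"op": "arm_command", "data": {
  "series": [
    [10,[0,0,5],0],
    [10,[0,0,10],0],
    [10,[0,0,14],0],
    [10,[0,0,17],0],
    [10,[0,0,19],0],
    [10,[0,0,20],0]
  ]
}}

```text
t: 14.28
eef_pos: [0.5344, -0.1797, 0.1092]
tool_rot: [-0.001, 0.743, -0.67, -0.0]
contact_force: [-7.2, 4.4, 23.1]
gripper_width: 0.17
```

```bash
python3 - <<'E'
from h import *
go(.534,-.1795,.1091,-1.467)
i=read_camera('wrist'); crop((255*(i/255.)**.6/1.4).astype(np.uint8),160,120,200,150,3.9,'pics/w13.png')
s=read_camera('scene'); crop(s,185,120,80,60,9.5,'pics/s13.png')
E
```

```text
t 14.28 pos [ 0.5344 -0.1797  0.1092] phi -1.467 d mm [-0.2  0.4  0.1] roll -0.000 F [-7.2  4.4 23.1] w 0.170 q [-0.38  0.56  0.8   1.97 -0.54  0.84 -0.75]
```

View pics/w13.png

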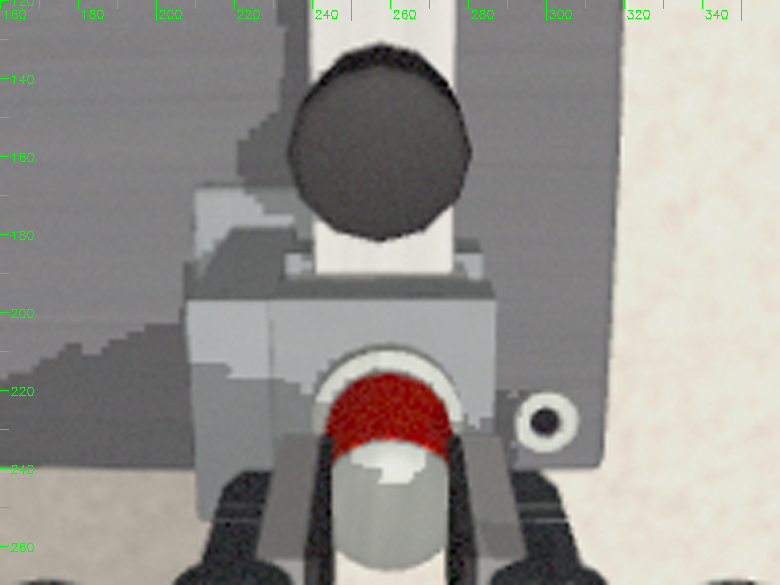

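View pics/s13.png

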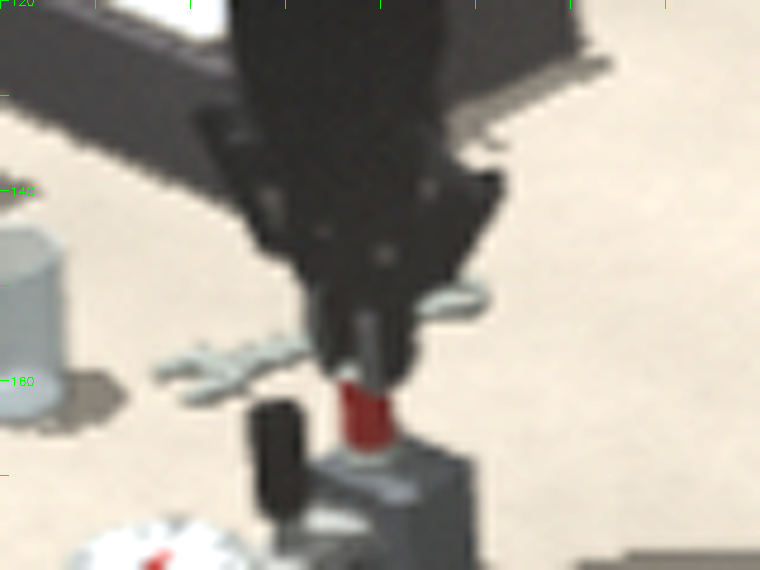

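The collar met the fork top at TCP z 0.1092, against 0.1091 predicted, with 23 N, so the pin is home. I'll release it and go to the crank.

>>> {"op": "arm_command", "data": {
  "series": [
    [10,[0,0,18],0],
    [40,[0,0,18],0],
    [50,[0,0,18],0],
    [50,[0,0,15],0],
    [50,[0,0,-30],0],
    [50,[0,0,-70],0],
    [50,[0,0,-95],0]
  ]
}}

```text
t: 15.25
eef_pos: [0.5347, -0.18, 0.2045]
tool_rot: [-0.0, 0.743, -0.67, 0.001]
contact_force: [0.5, 0.3, 0.1]
gripper_width: 0.589
```

```bash
python3 - <<'E'
from h import *
go(.680,-.026,.22,-1.467)
i=read_camera('wrist'); crop((255*(i/255.)**.6/1.4).astype(np.uint8),60,0,340,255,2.3,'pics/w14.png')
E
```

```text
t 15.25 pos [ 0.5347 -0.18    0.2045] phi -1.467 d mm [-138.2 -160.5  -15.4] roll -0.000 F [0.5 0.3 0.1] w 0.589 q [-0.48  0.44  0.92  1.89 -0.41  1.01 -0.85]
```

View pics/w14.png

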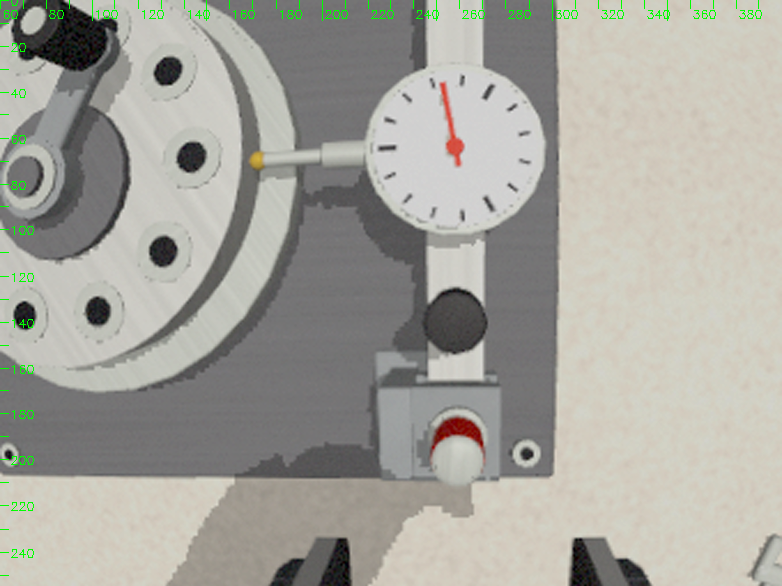

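The pin collar is seated, and the gauge is clear of the hand. I'll move over the crank knob with the hand turned so the wrist camera sees the dial.

>>> {"op": "arm_command", "data": {
  "series": [
    [50,[-14,-16,-6],0.1],
    [50,[-41,-48,-12],0.26],
    [50,[-72,-84,-15],0.43],
    [50,[-100,-116,-15],0.6],
    [50,[-122,-142,-15],0.76],
    [50,[-134,-156,-15],0.88],
    [50,[-138,-160.5,-15],0.933],
    [50,[-138,-160.5,-15],0.933]
  ]
}}

```text
t: 16.3
eef_pos: [0.6796, -0.0251, 0.2168]
tool_rot: [-0.001, -0.363, 0.932, -0.0]
contact_force: [-0.9, -1.0, -0.9]
gripper_width: 0.587
```

```bash
python3 - <<'E'
from h import *
go(.680,-.026,.144,-2.4)
m=camera_model('wrist'); 
i=read_camera('wrist'); cv2.imwrite('pics/w15r.png',i);crop((255*(i/255.)**.6/1.4).astype(np.uint8),110,30,300,225,2.6,'pics/w15.png')
print(proj('wrist',(.680,-.026,.157),m),proj('wrist',(.632,-.003,.12),m),proj('wrist',(.5344,-.1797,.172-.05),m))
E
```

```text
t 16.30 pos [ 0.6796 -0.0251  0.2168] phi -2.398 d mm [ 0.3 -0.9 72.8] roll 0.002 F [-0.9 -1.  -0.9] w 0.587 q [-0.71  0.73  1.08  1.6  -0.68  1.23 -1.9 ]
[259.74873056 206.44816122] [281.30545349 244.94737291] [468.40308249 179.94443397]
```

View pics/w15.png

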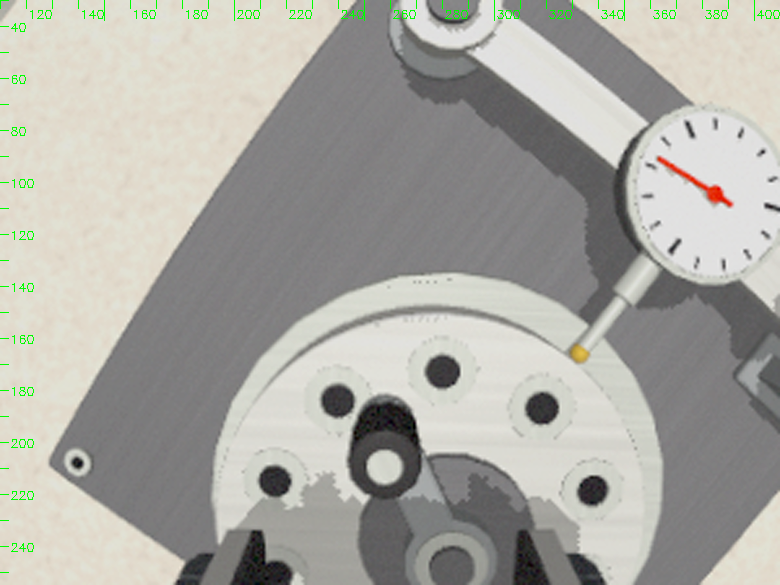

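```bash
python3 - <<'E'
from h import *
k=atz('wrist',(258.1,209.2),.157);print('knob',k,'hub',atz('wrist',(283.8,248.1),.12))
go(k[0],k[1],.144,-2.4)
E
```

```text
knob [ 0.67907676 -0.02417442  0.157     ] hub [ 0.62762921 -0.00276872  0.12      ]
t 16.35 pos [ 0.6793 -0.0257  0.2171] phi -2.399 d mm [-1.   1.3 73.1] roll 0.001 F [ 0.6 -0.2 -0. ] w 0.590 q [-0.71  0.73  1.08  1.6  -0.68  1.23 -1.9 ]
```

>>> {"op": "arm_command", "data": {
  "series": [
    [50,[-0.5,1,20],0],
    [50,[-0.5,1,50],0],
    [50,[-0.5,1,70],0],
    [50,[-0.5,1,73],0],
    [12,[-0.5,1,73],0],
    [12,[-0.5,1,73],0],
    [12,[-0.5,1,73],0],
    [12,[-0.5,1,73],0]
  ],
  "squeeze": 80
}}

```text
t: 17.35
eef_pos: [0.6804, -0.0248, 0.1461]
tool_rot: [0.001, -0.362, 0.932, -0.001]
contact_force: [1.1, -0.5, 5.2]
gripper_width: 0.195
```

```bash
cat >> h.py <<'E'
def rd(name):
    m=camera_model('wrist'); o=status.get_obs(); i=read_camera('wrist'); cv2.imwrite(f'pics/{name}r.png',i)
    crop((255*(i/255.)**.6/1.4).astype(np.uint8),200,0,312,234,2.5,f'pics/{name}.png')
    return m,o,i
E
python3 - <<'E'
from h import *
go(.679,-.024,.144,-2.4)
rd('w16')
P=np.array([.679,-.024]);c=np.array([.629,-.003])
for k in range(3):
    a=np.arange(1,9)*.17+k*8*.17
    r=P-c
    # cumulative in tool axes phi=-2.4 relative to beginning of call k
    x=np.array([np.cos(-2.4),np.sin(-2.4)]);y=np.array([x[1],-x[0]])
    f=lambda t:c+np.array([[np.cos(t),-np.sin(t)],[np.sin(t),np.cos(t)]])@r
    b=f(k*8*.17); print([[round(1000*float((f(t)-b)@x),1),round(1000*float((f(t)-b)@y),1)] for t in a])
E
```

```text
t 17.35 pos [ 0.6804 -0.0248  0.1461] phi -2.400 d mm [0.5 1.5 2.1] roll 0.000 F [ 1.1 -0.5  5.2] w 0.195 q [-0.68  0.8   1.02  1.66 -0.74  1.12 -1.85]
[[-8.0, 4.5], [-15.1, 10.4], [-21.2, 17.3], [-25.9, 25.2], [-29.3, 33.8], [-31.2, 42.8], [-31.5, 52.0], [-30.2, 61.1]]
[[2.8, 8.8], [7.0, 17.0], [12.5, 24.3], [19.2, 30.6], [26.9, 35.7], [35.3, 39.4], [44.3, 41.7], [53.5, 42.4]]
[[9.2, -0.9], [18.1, -3.3], [26.4, -7.2], [34.0, -12.4], [40.6, -18.8], [46.0, -26.3], [50.0, -34.6], [52.6, -43.4]]
```

View pics/w16.png

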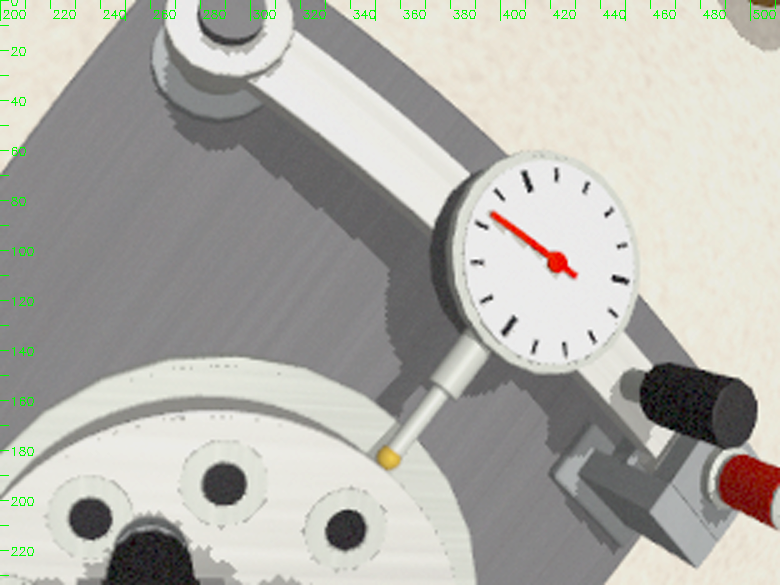

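```bash
cat >> h.py <<'E'
YAW=.102
def needle(i,m,z=.093):
    b,g,r=[i[...,k].astype(int) for k in range(3)]
    M=(r>110)&(r>1.8*g)&(r>1.8*b)
    v,u=np.nonzero(M); W=np.array([atz('wrist',(x,y),z,m)[:2] for x,y in zip(u,v)])
    if len(W)==0: return None
    s=np.linalg.norm(W-[.647,-.167],axis=1)<.04; W=W[s]
    d=W-W.mean(0); U,S,V=np.linalg.svd(d,full_matrices=False); ax=V[0]; p=d@ax; q=d@V[1]
    # hub = where width is max
    bins=np.round(p/.002).astype(int); best=max(set(bins),key=lambda k:(bins==k).sum()); hub=best*.002
    if abs(p.max()-hub)<abs(p.min()-hub): ax=-ax
    an=np.arctan2(ax[1],ax[0]); pl=YAW+np.pi/2
    th=(pl-an)%(2*np.pi); c=W.mean(0)+hub*V[0]
    return th/(2*np.pi)*15, c, len(W)
C0=np.array([.629,-.003])
def look(name):
    m,o,i=rd(name); p=o['eef_pos'][:2]-C0
    print('t %.2f tcp'%o['t'],np.round(o['eef_pos'],4),'crank ang %.3f r %.4f'%(np.arctan2(p[1],p[0]),np.hypot(*p)),'F',np.round(o['contact_force'],1),'w %.3f'%o['gripper_width'],'needle',needle(i,m),'q7 %.2f'%o['q'][6])
E
python3 - <<'E'
from h import *
m=camera_model('wrist'); print(needle(cv2.imread('pics/w16r.png'),m))
E
```

```text
(np.float64(3.370043175735005), array([ 0.64631794, -0.16694825]), 154)
```

>>> {"op": "arm_command", "data": {
  "series": [
    [12,[-8.0,4.5,0],0],
    [12,[-15.1,10.4,0],0],
    [12,[-21.2,17.3,0],0],
    [12,[-25.9,25.2,0],0]
  ]
}}

```text
t: 17.9
eef_pos: [0.6828, 0.0118, 0.1461]
tool_rot: [0.001, -0.363, 0.932, -0.001]
contact_force: [1.8, -1.5, 7.1]
gripper_width: 0.198
```

```bash
python3 -c "
from h import *
look('c1')"
```

```text
t 17.90 tcp [0.6828 0.0118 0.1461] crank ang 0.269 r 0.0558 F [ 1.8 -1.5  7.1] w 0.198 needle (np.float64(1.4666393711188923), array([ 0.64629625, -0.16738705]), 125) q7 -1.91
```

View pics/c1.png

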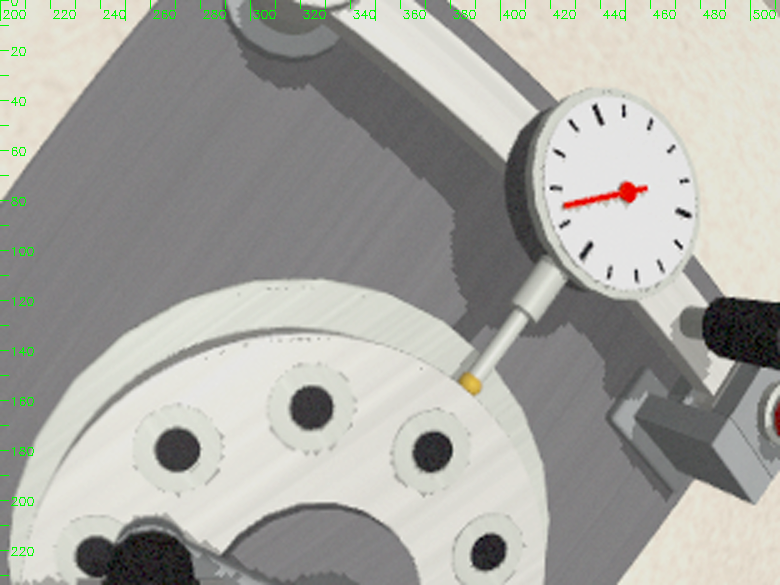

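The needle reader agrees with the picture: 1.47 mm, close to the minimum. I'll continue round counter-clockwise.

>>> {"op": "arm_command", "data": {
  "series": [
    [12,[-3.4,8.6,0],0],
    [12,[-5.3,17.6,0],0],
    [12,[-5.6,26.8,0],0],
    [12,[-4.3,35.9,0],0]
  ]
}}

```text
t: 18.45
eef_pos: [0.6617, 0.0419, 0.146]
tool_rot: [0.002, -0.363, 0.932, -0.0]
contact_force: [1.5, -0.9, 7.4]
gripper_width: 0.193
```

```bash
python3 -c "
from h import *
look('c2')"
```

```text
t 18.45 tcp [0.6617 0.0419 0.146 ] crank ang 0.942 r 0.0555 F [ 1.5 -0.9  7.4] w 0.193 needle (np.float64(1.5737985687938403), array([ 0.64657314, -0.16708124]), 114) q7 -1.94
```

>>> {"op": "arm_command", "data": {
  "series": [
    [12,[2.8,8.8,0],0],
    [12,[7.0,17.0,0],0],
    [12,[12.5,24.3,0],0],
    [12,[19.2,30.6,0],0]
  ]
}}

```text
t: 19.0
eef_pos: [0.6268, 0.0519, 0.146]
tool_rot: [0.002, -0.363, 0.932, 0.0]
contact_force: [1.9, -0.7, 8.0]
gripper_width: 0.193
```

```bash
python3 -c "
from h import *
look('c3')"
```

```text
t 19.00 tcp [0.6268 0.0519 0.146 ] crank ang 1.611 r 0.0550 F [ 1.9 -0.7  8. ] w 0.193 needle None q7 -1.94
```

>>> {"op": "arm_command", "data": {
  "series": [
    [12,[7.7,5.1,0],0],
    [12,[16.1,8.8,0],0],
    [12,[25.1,11.1,0],0],
    [12,[34.3,11.8,0],0]
  ]
}}

```text
t: 19.55
eef_pos: [0.5933, 0.0381, 0.1459]
tool_rot: [0.002, -0.363, 0.932, 0.001]
contact_force: [0.5, 3.2, 10.2]
gripper_width: 0.195
```

```bash
python3 -c "
from h import *
look('c4')"
```

```text
h.py:57: RuntimeWarning: Mean of empty slice.
  d=W-W.mean(0); U,S,V=np.linalg.svd(d,full_matrices=False); ax=V[0]; p=d@ax; q=d@V[1]
  ret = um.true_divide(
Traceback (most recent call last):
  File "h.py", line 67, in look
    print('t %.2f tcp'%o['t'],np.round(o['eef_pos'],4),'crank ang %.3f r %.4f'%(np.arctan2(p[1],p[0]),np.hypot(*p)),'F',np.round(o['contact_force'],1),'w %.3f'%o['gripper_width'],'needle',needle(i,m),'q7 %.2f'%o['q'][6])
                                                                                                                                                                                            ~~~~~~^^^^^
  File "h.py", line 57, in needle
    d=W-W.mean(0); U,S,V=np.linalg.svd(d,full_matrices=False); ax=V[0]; p=d@ax; q=d@V[1]
                                                                  ~^^^
IndexError: index 0 is out of bounds for axis 0 with size 0
```

View pics/c4.png

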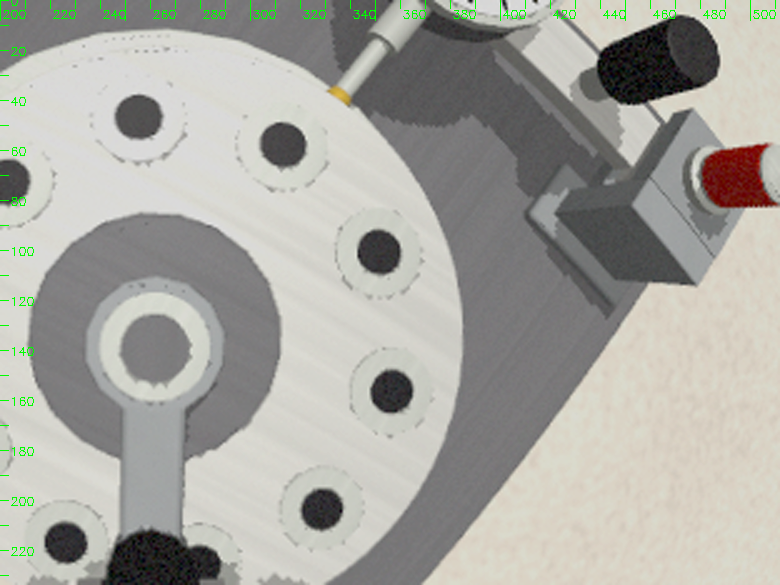

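```bash
python3 - <<'E'
from h import *
s=read_camera('scene'); crop(s,160,140,110,80,7,'pics/s_c4.png')
t=read_camera('top'); crop(t,270,120,65,50,11,'pics/t_c4.png')
E
```

```text
(no output)
```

View pics/s_c4.png

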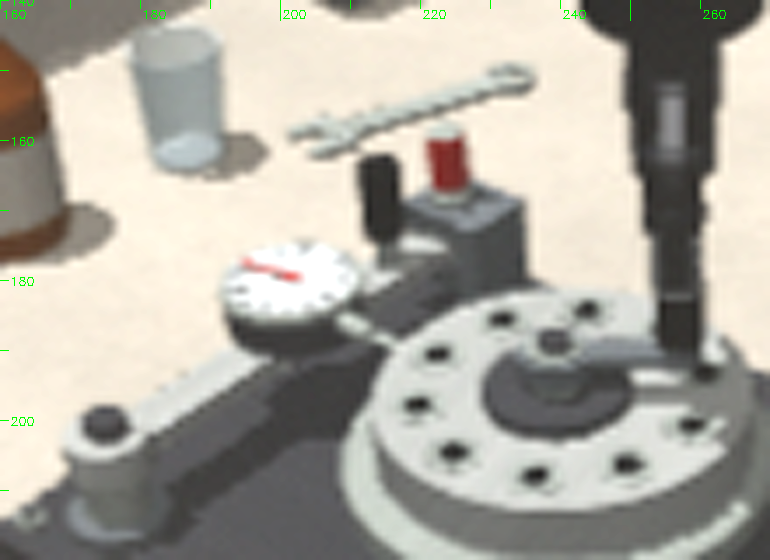

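View pics/t_c4.png

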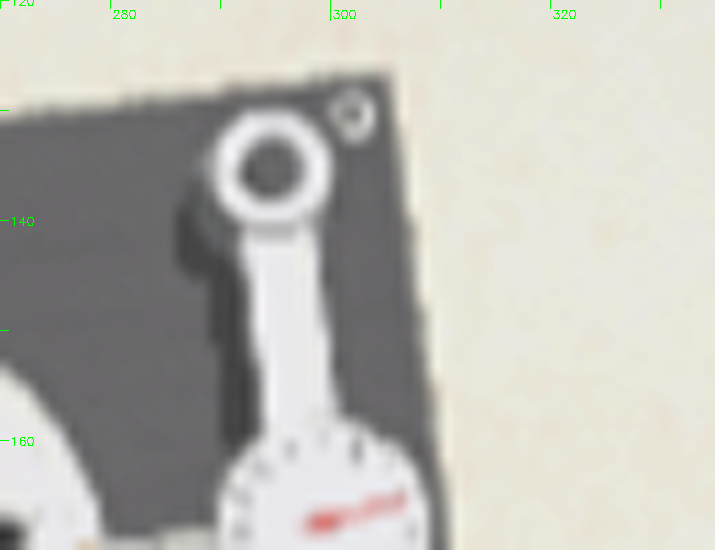

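Both fixed cameras see the dial, with the needle at about 8.6 mm here. I'll read from the scene and top views as well.

```bash
cat >> h.py <<'E'
def needle2(n,i,m):
    b,g,r=[i[...,k].astype(float) for k in range(3)]
    w=np.clip(r-(g+b)/2-25,0,None)
    hub=np.array([.6463,-.167,.093]); u0=proj(n,hub,m).astype(int)
    if not(0<=u0[0]<512 and 0<=u0[1]<384): return None
    a=24 if n!='wrist' else 70
    W=[];ww=[]
    for v in range(max(0,u0[1]-a),min(384,u0[1]+a)):
        for u in range(max(0,u0[0]-a),min(512,u0[0]+a)):
            if w[v,u]>0:
                X=atz(n,(u,v),.093,m)[:2]
                if np.linalg.norm(X-hub[:2])<.036: W.append(X);ww.append(w[v,u])
    if len(W)<5: return None
    W=np.array(W);ww=np.array(ww); mu=(ww[:,None]*W).sum(0)/ww.sum(); d=W-mu
    C=(d*ww[:,None]).T@d; ax=np.linalg.eigh(C)[1][:,1]
    if (mu-hub[:2])@ax<0: ax=-ax
    th=(YAW+np.pi/2-np.arctan2(ax[1],ax[0]))%(2*np.pi)
    return round(th/(2*np.pi)*15,2)
def look(name,top=True):
    o=status.get_obs(); p=o['eef_pos'][:2]-C0
    res={}
    for n in ['wrist','scene','top'] if top else ['wrist','scene']:
        m=camera_model(n); i=read_camera(n); cv2.imwrite(f'pics/{name}_{n}.png',i); res[n]=needle2(n,i,m)
    print('t %.2f tcp'%o['t'],np.round(o['eef_pos'],4),'crank ang %.3f r %.4f'%(np.arctan2(p[1],p[0]),np.hypot(*p)),'F',np.round(o['contact_force'],1),'w %.3f'%o['gripper_width'],res,'q7 %.2f'%o['q'][6])
E
python3 -c "
from h import *
look('c4b')"
```

```text
t 19.70 tcp [0.5918 0.0365 0.1459] crank ang 2.327 r 0.0543 F [-3.5  0.2 13.8] w 0.190 {'wrist': None, 'scene': np.float64(7.02), 'top': np.float64(7.03)} q7 -1.91
```

>>> {"op": "arm_command", "data": {
  "series": [
    [12,[9.2,-0.9,0],0],
    [12,[18.1,-3.3,0],0],
    [12,[26.4,-7.2,0],0],
    [12,[34.0,-12.4,0],0]
  ]
}}

```text
t: 20.35
eef_pos: [0.5757, 0.0058, 0.1459]
tool_rot: [0.001, -0.363, 0.932, 0.002]
contact_force: [-2.5, 2.7, 13.0]
gripper_width: 0.197
```

```bash
python3 -c "
from h import *
look('c5')"
```

```text
t 20.35 tcp [0.5757 0.0058 0.1459] crank ang 2.978 r 0.0540 F [-2.5  2.7 13. ] w 0.197 {'wrist': None, 'scene': np.float64(9.92), 'top': np.float64(9.94)} q7 -1.86
```

>>> {"op": "arm_command", "data": {
  "series": [
    [12,[6.6,-6.4,0],0],
    [12,[12.0,-13.9,0],0],
    [12,[16.0,-22.2,0],0],
    [12,[18.6,-31.0,0],0]
  ]
}}

```text
t: 21.0
eef_pos: [0.5826, -0.031, 0.1459]
tool_rot: [0.0, -0.363, 0.932, 0.001]
contact_force: [-4.2, 1.4, 13.5]
gripper_width: 0.192
```

```bash
python3 - <<'E'
from h import *
look('c6')
P=np.array([.679,-.024]);c=np.array([.629,-.003])
for k in (3,4):
    a=np.arange(1,9)*.17+k*8*.17
    r=P-c
    x=np.array([np.cos(-2.4),np.sin(-2.4)]);y=np.array([x[1],-x[0]])
    f=lambda t:c+np.array([[np.cos(t),-np.sin(t)],[np.sin(t),np.cos(t)]])@r
    b=f(k*8*.17); print([[round(1000*float((f(t)-b)@x),1),round(1000*float((f(t)-b)@y),1)] for t in a])
E
```

```text
t 21.00 tcp [ 0.5826 -0.031   0.1459] crank ang -2.598 r 0.0542 F [-4.2  1.4 13.5] w 0.192 {'wrist': np.float64(11.15), 'scene': np.float64(11.02), 'top': np.float64(11.14)} q7 -1.80
[[1.1, -9.1], [0.6, -18.3], [-1.5, -27.3], [-5.0, -35.8], [-9.9, -43.6], [-16.1, -50.4], [-23.3, -56.1], [-31.4, -60.5]]
[[-8.7, -3.0], [-17.8, -4.4], [-27.0, -4.3], [-36.1, -2.6], [-44.7, 0.6], [-52.7, 5.2], [-59.8, 11.1], [-65.8, 18.1]]
```

>>> {"op": "arm_command", "data": {
  "series": [
    [12,[1.1,-9.1,-1],0],
    [12,[0.6,-18.3,-2],0],
    [12,[-1.5,-27.3,-2],0],
    [12,[-5.0,-35.8,-2],0]
  ]
}}

```text
t: 21.65
eef_pos: [0.6105, -0.0545, 0.1462]
tool_rot: [-0.001, -0.362, 0.932, 0.0]
contact_force: [-1.7, 1.2, 0.2]
gripper_width: 0.195
```

```bash
python3 -c "
from h import *
look('c7')"
```

```text
t 21.65 tcp [ 0.6105 -0.0545  0.1462] crank ang -1.916 r 0.0547 F [-1.7  1.2  0.2] w 0.195 {'wrist': np.float64(10.17), 'scene': np.float64(10.01), 'top': np.float64(9.93)} q7 -1.78
```

>>> {"op": "arm_command", "data": {
  "series": [
    [12,[-4.9,-7.8,0],0],
    [12,[-11.1,-14.6,0],0],
    [12,[-18.3,-20.3,0],0],
    [12,[-26.4,-24.7,0],0]
  ]
}}

```text
t: 22.3
eef_pos: [0.6471, -0.0552, 0.1463]
tool_rot: [-0.0, -0.362, 0.932, -0.0]
contact_force: [-1.8, -1.9, -5.2]
gripper_width: 0.187
```

```bash
python3 -c "
from h import *
look('c8')"
```

```text
t 22.30 tcp [ 0.6471 -0.0552  0.1463] crank ang -1.238 r 0.0552 F [-1.8 -1.9 -5.2] w 0.187 {'wrist': np.float64(7.37), 'scene': np.float64(7.19), 'top': np.float64(7.19)} q7 -1.80
```

>>> {"op": "arm_command", "data": {
  "series": [
    [12,[-8.7,-3.0,0],0],
    [12,[-17.8,-4.4,0],0],
    [12,[-27.0,-4.3,0],0],
    [12,[-36.1,-2.6,0],0],
    [12,[-44.7,0.6,0],0],
    [12,[-52.7,5.2,0],0]
  ]
}}

```text
t: 23.2
eef_pos: [0.6836, -0.0144, 0.1465]
tool_rot: [0.001, -0.363, 0.932, -0.0]
contact_force: [2.3, -1.9, -8.6]
gripper_width: 0.191
```

```bash
python3 -c "
from h import *
look('c9')"
```

```text
t 23.20 tcp [ 0.6836 -0.0144  0.1465] crank ang -0.206 r 0.0557 F [ 2.3 -1.9 -8.6] w 0.191 {'wrist': np.float64(2.65), 'scene': np.float64(2.43), 'top': np.float64(2.44)} q7 -1.87
```

```bash
python3 - <<'E'
from h import *
from scipy.optimize import least_squares
D=[(.6804,-.0248,3.37,3.37),(.6828,.0118,1.467,None),(.6617,.0419,1.574,None),(.5918,.0365,7.03,7.02),(.5757,.0058,9.94,9.92),(.5826,-.031,11.14,11.02),(.6105,-.0545,9.93,10.01),(.6471,-.0552,7.19,7.19),(.6836,-.0144,2.44,2.43)]
D=np.array([[d[0],d[1],d[2]] for d in D])
f=least_squares(lambda p:np.hypot(D[:,0]-p[0],D[:,1]-p[1])-p[2],[.629,-.003,.055]); print('circle',f.x,f.fun*1000)
for c in (f.x[:2],C0):
    a=np.arctan2(D[:,1]-c[1],D[:,0]-c[0])
    A=np.c_[np.ones(len(a)),np.cos(a),np.sin(a)]; s=np.linalg.lstsq(A,D[:,2],rcond=None)[0]
    print(s[0],np.hypot(*s[1:]),'high at',np.arctan2(s[2],s[1]),np.round(D[:,2]-A@s,2))
P=np.array([.679,-.024]);c=f.x[:2]
x=np.array([np.cos(-2.4),np.sin(-2.4)]);y=np.array([x[1],-x[0]])
E
```

```text
circle [ 0.62991224 -0.00303099  0.05495116] [ 0.02978159 -0.02326321  0.08751709 -0.03994126 -0.02436298  0.00985458
  0.05696372 -0.02371184 -0.07283764]
6.112551557277986 4.9290867664155575 high at -2.5905622442019482 [ 0.09  0.09 -0.01 -0.14  0.1   0.1  -0.08 -0.06 -0.1 ]
6.138154788937149 4.938685959430278 high at -2.589012990883071 [ 0.09  0.07  0.01 -0.1   0.08  0.06 -0.07 -0.02 -0.11]
```

The readings fit a cosine with mean 6.1, amplitude 4.9 and residuals up to 0.14 mm. The high spot is at crank direction -2.59 rad. I'll carry on counter-clockwise to it.

```bash
python3 - <<'E'
from h import *
c=np.array([.6299,-.0030]);r=.05495
x=np.array([np.cos(-2.4),np.sin(-2.4)]);y=np.array([x[1],-x[0]])
f=lambda t:c+r*np.array([np.cos(t),np.sin(t)])
a0=-.21; a=a0+np.concatenate([np.arange(1,22)*.18,[3.88-.06,3.88-.03,3.88]]) ; a[-1]=2*np.pi-2.59
print(a)
for k in range(3):
    b=f(a0 if k==0 else a[8*k-1]); print([[round(1000*float((f(t)-b)@x),1),round(1000*float((f(t)-b)@y),1)] for t in a[8*k:8*k+8]])
E
```

```text
[-0.03        0.15        0.33        0.51        0.69        0.87
  1.05        1.23        1.41        1.59        1.77        1.95
  2.13        2.31        2.49        2.67        2.85        3.03
  3.21        3.39        3.57        3.61        3.64        3.69318531]
[[-7.5, 6.4], [-13.7, 14.1], [-18.5, 22.8], [-21.6, 32.1], [-23.0, 41.9], [-22.6, 51.8], [-20.5, 61.4], [-16.6, 70.5]]
[[5.4, 8.3], [12.2, 15.4], [20.2, 21.3], [29.0, 25.6], [38.6, 28.3], [48.4, 29.2], [58.2, 28.3], [67.8, 25.7]]
[[8.9, -4.3], [16.9, -10.1], [23.7, -17.2], [29.2, -25.5], [33.0, -34.5], [33.7, -36.6], [34.1, -38.2], [34.7, -41.1]]
```

>>> {"op": "arm_command", "data": {
  "series": [
    [12,[-7.5,6.4,1],0],
    [12,[-13.7,14.1,1.5],0],
    [12,[-18.5,22.8,1.5],0],
    [12,[-21.6,32.1,1.5],0],
    [12,[-23.0,41.9,1.5],0],
    [12,[-22.6,51.8,1.5],0],
    [12,[-20.5,61.4,1.5],0],
    [12,[-16.6,70.5,1.5],0]
  ]
}}

```text
t: 24.35
eef_pos: [0.6469, 0.0492, 0.1461]
tool_rot: [0.001, -0.363, 0.932, 0.001]
contact_force: [3.6, 2.2, 5.8]
gripper_width: 0.195
```

>>> {"op": "arm_command", "data": {
  "series": [
    [12,[5.4,8.3,0],0],
    [12,[12.2,15.4,0],0],
    [12,[20.2,21.3,0],0],
    [12,[29.0,25.6,0],0],
    [12,[38.6,28.3,0],0],
    [12,[48.4,29.2,0],0],
    [12,[58.2,28.3,0],0],
    [12,[67.8,25.7,0],0]
  ]
}}

```text
t: 25.35
eef_pos: [0.5799, 0.0204, 0.1461]
tool_rot: [0.001, -0.362, 0.932, -0.001]
contact_force: [7.2, -1.2, 3.3]
gripper_width: 0.191
```

>>> {"op": "arm_command", "data": {
  "series": [
    [12,[8.9,-4.3,0],0],
    [12,[16.9,-10.1,0],0],
    [12,[23.7,-17.2,0],0],
    [12,[29.2,-25.5,0],0],
    [12,[33.0,-34.5,0],0],
    [12,[33.7,-36.6,0],0],
    [12,[34.1,-38.2,0],0],
    [12,[34.7,-41.1,0],0]
  ]
}}

```text
t: 26.35
eef_pos: [0.5822, -0.0309, 0.146]
tool_rot: [0.001, -0.363, 0.932, 0.001]
contact_force: [3.5, 5.7, 9.0]
gripper_width: 0.194
```

```bash
sed -i 's/^C0=.*/C0=np.array([.6299,-.0030])/' h.py; python3 -c "
from h import *
look('c10')"
```

```text
t 26.35 tcp [ 0.5822 -0.0309  0.146 ] crank ang -2.613 r 0.0553 F [3.5 5.7 9. ] w 0.194 {'wrist': np.float64(11.16), 'scene': np.float64(11.01), 'top': np.float64(11.14)} q7 -1.80
```

>>> {"op": "arm_command", "data": {
  "series": [
    [12,[-0.6,0.4,-0.5],0],
    [12,[-1.2,0.8,-1],0],
    [12,[-1.2,0.8,-1],0],
    [12,[-1.2,0.8,-1],0]
  ]
}}

```text
t: 27.0
eef_pos: [0.5821, -0.0307, 0.1462]
tool_rot: [0.001, -0.363, 0.932, 0.0]
contact_force: [4.8, 1.5, -0.0]
gripper_width: 0.192
```

```bash
python3 -c "
from h import *
look('c11')"
```

```text
t 27.00 tcp [ 0.5821 -0.0307  0.1462] crank ang -2.617 r 0.0552 F [ 4.8  1.5 -0. ] w 0.192 {'wrist': np.float64(11.15), 'scene': np.float64(11.04), 'top': np.float64(11.15)} q7 -1.81
```

>>> {"op": "arm_command", "data": {
  "series": [
    [12,[-1.2,-0.3,0],0],
    [12,[-1.2,-0.3,0],0],
    [25,[-1.2,-0.3,0],0],
    [40,[-1.2,-0.3,0],0],
    [50,[-1.2,-0.3,0],0],
    [50,[-1.2,-0.3,-20],0],
    [50,[-1.2,-0.3,-60],0],
    [50,[-1.2,-0.3,-90],0]
  ]
}}

```text
t: 28.15
eef_pos: [0.5833, -0.0315, 0.239]
tool_rot: [0.001, -0.362, 0.932, -0.0]
contact_force: [0.1, 0.3, 0.4]
gripper_width: 0.586
```

```bash
python3 - <<'E'
from h import *
look('c12')
i=cv2.imread('pics/c12_wrist.png'); crop((255*(i/255.)**.6/1.4).astype(np.uint8),110,0,360,270,2.1,'pics/c12w.png')
m=camera_model('wrist'); print(proj('wrist',(.5828,-.0315,.157),m))
E
```

```text
t 28.15 tcp [ 0.5833 -0.0315  0.239 ] crank ang -2.593 r 0.0546 F [0.1 0.3 0.4] w 0.586 {'wrist': np.float64(11.15), 'scene': np.float64(11.03), 'top': np.float64(11.14)} q7 -1.89
[260.9551841  200.10390555]
```

View pics/c12w.png

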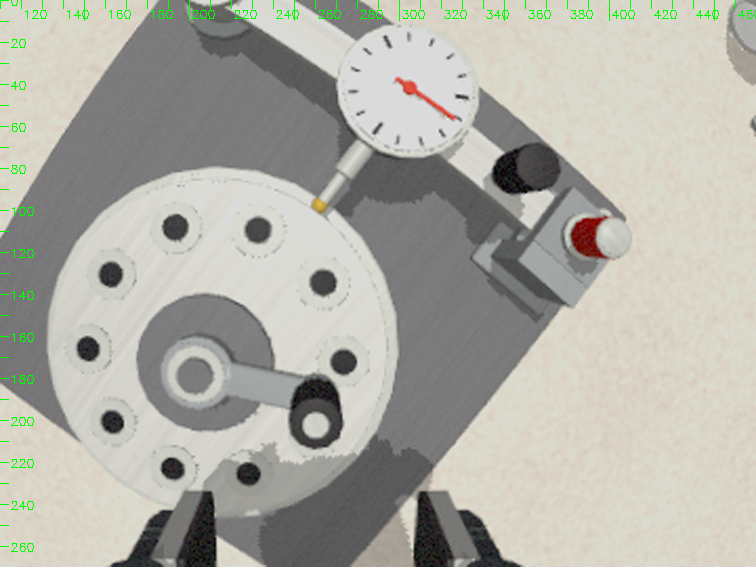

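```bash
python3 - <<'E'
from h import *
a=cv2.imread('pics/scene0.png');b=cv2.imread('pics/c12_scene.png')
cv2.imwrite('pics/fin.png',np.vstack([cv2.resize(b,(768,576),interpolation=cv2.INTER_CUBIC)]))
d=cv2.absdiff(a,b).max(2); cv2.imwrite('pics/diff.png',d)
E
```

```text
(no output)
```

View pics/fin.png

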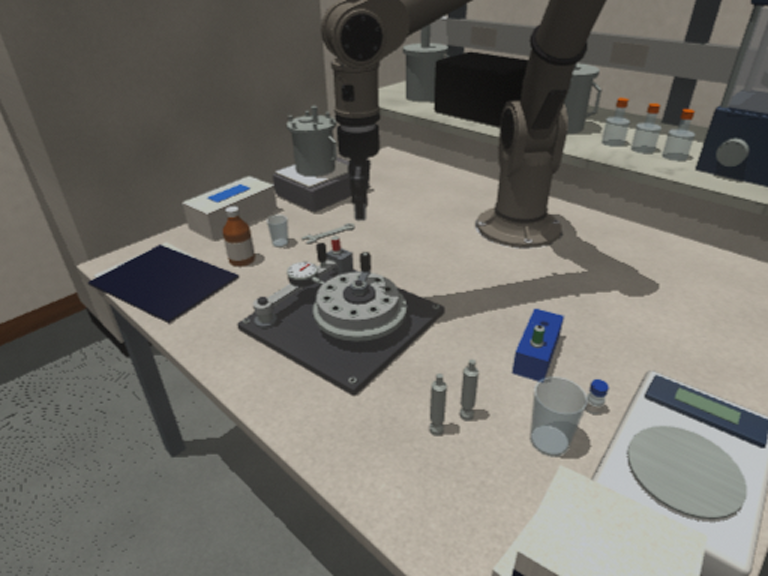

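View pics/diff.png

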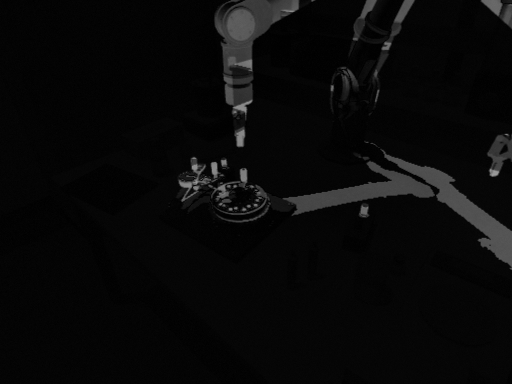

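The difference picture shows only the arm, its shadow, the gauge arm, the table and the pin changed. The bystanders are unmoved. I'll hand in.

```bash
python3 -c "
from station import bot
print(bot.hand_in())"
```

```text
the job is handed in; nothing more can be done
None
```

The job is done and handed in at about 28 s of the 72 s allowed. The die table is at rest with its high spot at the plunger.

- **Gauge arm:** I led it by its black grip against the stop. The force rose to about 17 N with no further movement.
- **Pin:** It is fully home through the fork and lug. The collar seated at TCP z 0.1092 m against 0.1091 predicted, with 23 N on the tool.
- **Cranking:** I turned the table counter-clockwise a little over 1.6 turns. The readings fitted a cosine of mean 6.1 mm and amplitude 4.9 mm, with residuals up to 0.14 mm. The high spot came out at crank direction -2.59 rad.
- **Final position:** At the last check before letting go, the crank was at -2.617 rad, about 0.03 rad short of the fitted high spot. This is within the scatter of my readings (about ±0.02 to 0.03 rad), and it costs less than 0.01 mm on the gauge.

**Last checks after release:** the gauge read 11.15 (wrist), 11.03 (scene) and 11.14 mm (top). That is the highest value seen, within 0.01 mm, but below the nominal "about 11.5". The pin was still home and the other items on the bench had not moved. The hand was open, clear above the crank and touching nothing.

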